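# Vent and load the filter manifold

## Task

Get the filter manifold ready: first unscrew the black cap from its vent stub and leave it in the steel tray, then push each filter cartridge on the bench down into a port of its own and lock it with a full quarter turn clockwise, and last of all open the valve by turning its handle a quarter turn counter-clockwise, until it lies in line with the manifold. Do not knock over the two bottles behind the manifold.

Things in the scene. Friction and masses are not known exactly. Their poses are not given: they have to be found in the camera images.
- manifold: The filter manifold, a grey base block fixed to the bench, 100 mm (x) by 500 mm (y) by 40 mm high, with, along its centre line from -y to +y: the valve (y = -185 mm), three ports (y = -85, 5, 95 mm) and the vent stub with the cap (y = 200 mm). Origin: centre of its underside; x away from the robot, z up. Its place and yaw vary.
- port0 (a point): First (-y) bayonet port. Site: centre of its mouth, on top of the lip, 70 mm above the bench; axes as the manifold's. Lip 7 mm thick, bore 42.5 mm, notches for the lugs at +x and -x, 11 mm wide. A sprung plunger meets the spigot 6 mm down and pushes back with 3 N there, 8 N fully down.
- port1 (a point): Middle port, same as port0. To lock: enter with cartridge x along port x, push down until the flange meets the lip (cartridge origin 16 mm below the mouth), keep it down and turn a quarter turn clockwise seen from above, to a stop just past 90 degrees. The other way is blocked.
- port2 (a point): Last (+y) port, same as port0. Locked and released, the spring lifts the cartridge 2 mm, lugs against the lip (origin 14 mm below the mouth, bar along the port's y). Not locked, it pops up until its origin is 6 mm below the mouth.
- vent (a point): Top of the steel threaded vent stub, on its axis, 90 mm above the bench. The stub carries a right-hand thread, 30 mm in diameter, 8 mm pitch, over a 40 mm shoulder at 55 mm.
- cap: Black ribbed screw cap on the vent stub, 46 mm wide, 50 mm high, 100 g. Origin: centre of its lower rim (61 mm above the bench when screwed on), z up. Lower 31 mm hollow. Unscrews counter-clockwise seen from above, rising 8 mm a turn, easily, with 2 mm of axial play; free after about 1.8 turns (11.3 rad, 14 mm up); lift 20 mm more to clear the stub.
- cartridge0: White filter cartridge, 120 g, upright on the bench. Origin: centre of its foot, z up. Spigot 40 mm wide, 16 mm high; flange 54 mm wide from 16 to 30 mm; on top a grip bar from 30 to 56 mm, 46 mm long along x, 14 mm thick along y: pinch it across. Two lugs on the spigot, at +x and -x: 8 mm wide, 2.5 to 7 mm above the foot, out to 25 mm from the axis. Half a turn makes no difference. May be absent.
- cartridge1: Second filter cartridge, same as cartridge0: bar along its x, in line with its lugs; origin at the centre of its foot. May be absent.
- cartridge2: Third filter cartridge, same as cartridge0: bar along its x, in line with its lugs; origin at the centre of its foot. May be absent.
- valve (a joint): Valve handle angle, rad: 0 = across the manifold (closed), 1.57 = in line with it (open), stop at 1.6; grows counter-clockwise seen from above. It starts between 0 and 0.3, has light friction and stays where it is left.
- valve_grip (a point): Middle of the top of the valve handle, 98 mm above the bench, on the turning axis. The handle is a dark bar 64 mm long, 12 mm thick and 26 mm high (underside at 72 mm), along this point's x, to be pinched across its thickness.
- tray: Open steel tray for the cap, fixed to the bench, 130 by 130 mm, 18 mm high, 4 mm walls, floor 4 mm thick. Origin: centre of its underside. It may stand at either end of the bench.
- amber_bottle: Bystander: loose amber bottle behind the manifold, 56 mm wide, 95 mm high; origin at its foot. Do not knock it over.
- clear_bottle: Bystander: loose clear bottle behind the manifold, 60 mm wide, 100 mm high; origin at its foot. Do not knock it over.
Things that resemble listed ones, but are neither listed nor needed, are in the scene too. Leave any blue or red look-alike of the cartridge0 alone.

How it is judged:
On the way, in this order (a step that is already met when the one before it is completed fails the run):
1. the cap is unscrewed and lies in the tray (x of cap in the frame of tray between -0.06 and 0.06 m and y of cap in the frame of tray between -0.06 and 0.06 m and z of cap in the frame of tray below 0.035 m and linear speed of cap below 0.03 m/s), for 0.2 s.
2. every cartridge is locked in a port (((horizontal distance between cartridge0 and port0 below 0.005 m and z of cartridge0 in the frame of port0 below -0.0115 m and angle between the x axis of cartridge0 and the y axis of port0, either way round below 0.26 rad and angle between cartridge0's own z axis and vertical below 0.1 rad) or (horizontal distance between cartridge0 and port1 below 0.005 m and z of cartridge0 in the frame of port1 below -0.0115 m and angle between the x axis of cartridge0 and the y axis of port1, either way round below 0.26 rad and angle between cartridge0's own z axis and vertical below 0.1 rad) or (horizontal distance between cartridge0 and port2 below 0.005 m and z of cartridge0 in the frame of port2 below -0.0115 m and angle between the x axis of cartridge0 and the y axis of port2, either way round below 0.26 rad and angle between cartridge0's own z axis and vertical below 0.1 rad)) and ((horizontal distance between cartridge1 and port0 below 0.005 m and z of cartridge1 in the frame of port0 below -0.0115 m and angle between the x axis of cartridge1 and the y axis of port0, either way round below 0.26 rad and angle between cartridge1's own z axis and vertical below 0.1 rad) or (horizontal distance between cartridge1 and port1 below 0.005 m and z of cartridge1 in the frame of port1 below -0.0115 m and angle between the x axis of cartridge1 and the y axis of port1, either way round below 0.26 rad and angle between cartridge1's own z axis and vertical below 0.1 rad) or (horizontal distance between cartridge1 and port2 below 0.005 m and z of cartridge1 in the frame of port2 below -0.0115 m and angle between the x axis of cartridge1 and the y axis of port2, either way round below 0.26 rad and angle between cartridge1's own z axis and vertical below 0.1 rad)) and ((horizontal distance between cartridge2 and port0 below 0.005 m and z of cartridge2 in the frame of port0 below -0.0115 m and angle between the x axis of cartridge2 and the y axis of port0, either way round below 0.26 rad and angle between cartridge2's own z axis and vertical below 0.1 rad) or (horizontal distance between cartridge2 and port1 below 0.005 m and z of cartridge2 in the frame of port1 below -0.0115 m and angle between the x axis of cartridge2 and the y axis of port1, either way round below 0.26 rad and angle between cartridge2's own z axis and vertical below 0.1 rad) or (horizontal distance between cartridge2 and port2 below 0.005 m and z of cartridge2 in the frame of port2 below -0.0115 m and angle between the x axis of cartridge2 and the y axis of port2, either way round below 0.26 rad and angle between cartridge2's own z axis and vertical below 0.1 rad))), for 0.2 s.
3. the valve is open (value of joint valve above 1.4 rad), for 0.2 s.
At the end, for the whole second after the job is handed in: Cap in the tray (origin within 60 mm of its centre each way, under 35 mm up). Each cartridge within 5 mm of a port axis, upright, origin 11.5 mm or more below the mouth, bar within 15 degrees of the manifold's y. Valve beyond 1.4 rad. All at rest (all of step 2 and x of cap in the frame of tray between -0.06 and 0.06 m and y of cap in the frame of tray between -0.06 and 0.06 m and z of cap in the frame of tray below 0.035 m and value of joint valve above 1.4 rad and linear speed of each of cartridge0, cartridge1, cartridge2, cap below 0.02 m/s); the robot touches nothing.
It fails at once if one of the two bottles behind the manifold is knocked over (angle between any of amber_bottle, clear_bottle's own z axis and vertical above 0.6 rad).
Of cartridge0, cartridge1, cartridge2 only 2 to 3 are there at a start; the rules pass over those that are not, and their reading is None.
At some moment in a run one of cartridge0, cartridge1, cartridge2 may be knocked a few centimetres aside while the robot is not near it.
It also fails if it takes over 210 s, if anything falls off the work surface, if the arm or the gripper's body presses on something with over 40 N, if the wrist force passes 120 N, or if a joint passes its speed limit or range.

## Robot

A 6-joint arm with a two-finger parallel gripper is mounted at the origin on the work surface. World frame = base frame: x ahead of the robot, y to its left, z up, the work surface at z = 0. Lengths are in m, angles in rad, forces in N, time in s.
With the tool pointing down it reaches from about 0.325 to 0.85 m from the base axis. Payload 4.4 kg.
Tool frame: the origin (TCP) lies at the very end of the fingers, on their centre line; the grasp point (between the pads) lies 19 mm behind it; z points along the fingers, y is the line along which they close (so a half turn about z gives the same grasp; the last joint's range is limited). The gripper opens to 94 mm and grips with 3 to 60 N. Pads are 16 mm wide; open, the fingers measure 119 mm over their backs; the gripper's body (75 mm by 177 mm) begins 78 mm behind the grasp point.
Start: joints at [1.105, 0.207, 1.542, -0, 1.393, -0.15], TCP at [0.179, 0.547, 0.169] pointing down, gripper open.
Joint ranges: [-2.73, 2.73], [-0.86, 2.22], [0.23, 2.46], [-1.11, 4.25], [0.08, 2.63], [-2.82, 2.82]. Speed limits (rad/s): [2.79, 2.79, 3.14, 3.14, 3.14, 3.14].

## Interface

Orientations are given as a rotation vector (axis times angle).
In Python, from cell import * gives the robot as it stands.
- The arm moves only by the shell command python3 -m handwheel 'ROWS' [OPENING] [FORCE]. ROWS is JSON, a list of rows, each an object with "offset": the shift along the tool's x, y, z each as a share of 0.08 m, from -1 to 1, a list of three; "dr": the turn, a rotation vector about the tool's x, y, z each as a share of 120 degrees, from -1 to 1, a list of three. In form: [{"offset": [dx, dy, dz], "dr": [ax, ay, az]}, ...]. A call has 1 to 20 rows; each row is the pose to reach, as a shift and turn from the pose commanded when the call began, along the tool's axes at that moment; what a row does not reach only later rows make up. A row lasts 1/12 s, in which the tool goes at most 41.7 mm and 7.16 degrees, less where a joint would pass 70% of its speed; a pose out of reach is approached as far as the arm can. A call with a number of a shift or a turn outside -1 to 1 is refused whole. A call with a gripper value outside its range is refused whole. OPENING is the opening, from 0 (shut) to 1 (fully open), set as the call begins (- or left out, the last holds). The fingers move at their own pace and stop on an object; FORCE is the grip in N (left out, the last holds). Time passes only in rows, so rows that repeat a pose let the fingers close. It gives the time, the measured TCP pose, the force, the opening and the grip force at its end, in the units of the state.
- get_obs(): the state, without advancing time (a new reading comes with each control period).
- get_image(name): name is "scene" or "top"; returns (picture, depth): 384x512x3 uint8, blue, green, red; 384x512 float32, m along the optical axis (not along the pixel's ray), 0 where there is no reading.
- calibration(name): a dict with "fx", "fy", "cx", "cy" (pixels), "k1" (the pictures are not rectified: a ray, as slopes to the right and down, at radius r is drawn at 1 + k1 r^2 times it, then the intrinsics apply), "world_from_camera" (4x4, takes a point from camera to world coordinates). Camera axes: x right, y down, z forward; pixel columns grow to the right and rows downward; lengths in m; the calibration is good to about 2 mm. A picture is of the moment at which its call begins. calibration takes no time and is no camera call.
- close_job(): hands the job in; it is judged then, once.
Trained networks look in the newest picture that a camera, given by its name, has taken for a name from the list of things; names that differ only in an ending like _2 or _b are one class to them, and where a whole thing is asked for, a point or a joint stands for the part that bears it (a point fixed in the world has none). Each returns a list of dicts, best first, with "p" (0 to 1); they miss things now and then, are a little off and sometimes report something else, mostly with a low value. They report only what shows in the picture. A call takes as long as a camera call. They do not tell look-alikes from the thing itself.
- cut_out(label, camera): "pixels" (384x512 bool, what is visible of it) and "box" ([left, top, width, height] in pixels, round what is visible of it).
- landmark_of(label, camera): "at" ([row, column] in pixels: a listed point, or the origin of a listed thing).
The state is a dict: "t": time; "joint_positions": joint angles; "joint_velocities": joint speeds; "tau": joint torques, N m; "eef_pos": TCP position; "tcp_rot": TCP orientation; "ft_force": force on the tool from outside, world axes, zero at the start; "ft_torque": the same for the moment, N m; "gripper_width": finger opening in m; "grasp_force": force on a finger pad.
Only numpy, scipy, OpenCV 4.12 (cv2) and the standard library are available. Lean on these libraries where they do the work, as an engineer would, in place of code of your own. Each camera call takes 0.05 s, during which the arm holds its last target. There are 200 camera calls.

## Working session

There is one attempt and no reset: what is moved stays moved. The work goes in short steps, Python scripts to look and compute and a shell command to move; the robot and the scene stay as the last step left them, time stands still between calls to the robot, and variables do not carry over. Pictures are saved under pics/ and viewed, at most 14 in all, crops included, and the job is handed in when it is done.

```bash
ls; mkdir -p pics; cat > h.py <<'E'
from cell import *
import numpy as np, cv2
from scipy.spatial.transform import Rotation as R
def ray(cam,px):
    c=calibration(cam); u=np.array([(px[1]-c['cx'])/c['fx'],(px[0]-c['cy'])/c['fy']]); s=u.copy()
    for _ in range(20): s=u/(1+c['k1']*(s@s))
    T=np.array(c['world_from_camera']); return T[:3,3],T[:3,:3]@np.array([s[0],s[1],1])
def at_z(cam,px,z):
    o,d=ray(cam,px); return o+d*(z-o[2])/d[2]
def cloud(cam,depth):
    c=calibration(cam); h,w=depth.shape
    v,u=np.mgrid[:h,:w]; a=(u-c['cx'])/c['fx']; b=(v-c['cy'])/c['fy']; x,y=a,b
    for _ in range(20):
        f=1+c['k1']*(x*x+y*y); x,y=a/f,b/f
    T=np.array(c['world_from_camera']); P=np.stack([x,y,np.ones_like(x)],-1)*depth[...,None]
    P=P@T[:3,:3].T+T[:3,3]; P[depth==0]=np.nan; return P
E
python3 - <<'E'
from h import *
np.set_printoptions(precision=4,suppress=True)
print(get_obs())
for n in ['scene','top']:
    im,d=get_image(n); cv2.imwrite(f'pics/{n}0.png',im); np.save(f'{n}0.npy',d)
    c=calibration(n); print(n,{k:c[k] for k in ['fx','fy','cx','cy','k1']}); print(np.array(c['world_from_camera']))
    for l in ['manifold','port0','port1','port2','vent','cap','cartridge0','valve','valve_grip','tray','amber_bottle','clear_bottle']:
        r=landmark_of(l,n)
        print(l,[(round(q['p'],2),np.round(q['at'],1).tolist()) for q in r])
E
```

```text
pics
{'t': 0.0, 'joint_positions': array([ 1.1045,  0.2074,  1.5429, -0.    ,  1.3935, -0.1505]), 'joint_velocities': array([-0.0008,  0.0013,  0.001 , -0.0006, -0.001 , -0.0003]), 'tau': array([  0.0006, -37.0877, -28.1415,   0.0697,   0.0364,  -0.0002]), 'eef_pos': array([0.1782, 0.5458, 0.1674]), 'tcp_rot': array([-0.494 , -3.1019,  0.0034]), 'ft_force': array([-0.1558, -0.2224, -0.1352]), 'ft_torque': array([-0.0636, -0.0198,  0.0454]), 'grasp_force': 0.0, 'gripper_width': 0.09405982238231794}
scene {'fx': 442.08725984476376, 'fy': 442.08725984476376, 'cx': 257.72200745863876, 'cy': 189.5137756777568, 'k1': -0.0006233020976180488}
[[-0.4223  0.7013 -0.5744  1.2439]
 [ 0.9065  0.3271 -0.2671  0.3182]
 [ 0.0005 -0.6334 -0.7738  1.0607]
 [ 0.      0.      0.      1.    ]]
manifold [(0.76, [231.8, 247.0])]
port0 [(0.97, [209.1, 217.2]), (0.85, [236.8, 275.2]), (0.7, [218.4, 244.8])]
port1 [(0.97, [209.1, 217.2]), (0.85, [236.8, 275.2]), (0.7, [218.4, 244.8])]
port2 [(0.97, [209.1, 217.2]), (0.85, [236.8, 275.2]), (0.7, [218.4, 244.8])]
vent [(0.87, [252.9, 310.5])]
cap [(0.73, [255.2, 307.2])]
cartridge0 [(0.78, [184.1, 233.4]), (0.63, [193.0, 313.2]), (0.55, [192.5, 267.2]), (0.5, [178.5, 340.5]), (0.49, [211.2, 296.2])]Traceback (most recent call last):
  File "<stdin>", line 8, in <module>
ValueError: it knows: amber_bottle, cap, cartridge, clear_bottle, manifold, port, tray, valve_grip, vent
```

```bash
python3 - <<'E'
from h import *
np.set_printoptions(precision=4,suppress=True)
c=calibration('top'); print({k:c[k] for k in ['fx','fy','cx','cy','k1']}); print(np.array(c['world_from_camera']))
Z=dict(manifold=0,port=.07,vent=.09,cap=.061,cartridge=0,valve_grip=.098,tray=0,amber_bottle=0,clear_bottle=0)
ims=[]
for n in ['scene','top']:
    im,d=get_image(n); ims.append(im); np.save(f'{n}0.npy',d); cv2.imwrite(f'pics/{n}0.png',im)
    for l in Z:
        for q in landmark_of(l,n):
            if q['p']>.2: print(n,l,round(q['p'],2),np.round(q['at'],1),at_z(n,q['at'],Z[l])[:2])
cv2.imwrite('pics/a0.png',cv2.resize(ims[0],(800,600))); cv2.imwrite('pics/a1.png',cv2.resize(ims[1],(800,600)))
E
```

```text
{'fx': 492.9423400950531, 'fy': 492.9423400950531, 'cx': 256.0620321571788, 'cy': 190.84723538701914, 'k1': 0.05335993227103023}
[[ 0.0266 -0.9883  0.1501  0.3505]
 [-0.9996 -0.026   0.0058 -0.0154]
 [-0.0018 -0.1502 -0.9887  1.3567]
 [ 0.      0.      0.      1.    ]]
scene manifold 0.69 [294.5 259.1] [0.7744 0.104 ]
scene manifold 0.61 [233.8 246.1] [ 0.6193 -0.0089]
scene port 0.94 [236.7 279.3] [0.6315 0.0969]
scene port 0.58 [208.4 220.3] [ 0.6147 -0.0898]
scene port 0.56 [255.3 184.7] [ 0.7871 -0.1019]
scene vent 0.63 [248.5 308.7] [0.645  0.1837]
scene cap 0.56 [256.2 309.9] [0.6477 0.1908]
scene cartridge 0.84 [181.6 233.2] [ 0.46   -0.1315]
scene cartridge 0.81 [232.7 318.2] [0.5284 0.1771]
scene cartridge 0.79 [193.8 312.5] [0.4008 0.112 ]
scene cartridge 0.59 [194.8 269.2] [ 0.4607 -0.0071]
scene cartridge 0.59 [179.  340.5] [0.307  0.1712]
scene cartridge 0.52 [208.9 297.3] [0.4745 0.0911]
scene valve_grip 0.67 [184.  191.5] [ 0.5905 -0.1933]
scene tray 0.86 [155.8 193.6] [ 0.4156 -0.301 ]
scene amber_bottle 0.91 [293.4 259.3] [0.7713 0.1032]
scene clear_bottle 0.69 [255.
[... 245 characters left out ...]
53. ] [0.6224 0.0023]
top vent 0.91 [147.3 180. ] [0.6533 0.1951]
top cap 0.8 [152.3 180.7] [0.6465 0.1974]
top cap 0.49 [230.3 299.1] [ 0.4454 -0.1235]
top cartridge 0.91 [250.8 211.3] [0.3877 0.1103]
top cartridge 0.87 [232.6 297.5] [ 0.4435 -0.1243]
top cartridge 0.87 [217.7 219.5] [0.4788 0.0914]
top cartridge 0.79 [230.2 254.2] [ 0.4469 -0.0053]
top cartridge 0.61 [198.3 188.4] [0.5305 0.1797]
top cartridge 0.55 [279.  185.8] [0.3104 0.176 ]
top valve_grip 0.73 [171.2 325.4] [ 0.5978 -0.1865]
top tray 0.84 [245.5 358.2] [ 0.4129 -0.2901]
top tray 0.32 [171.9 326. ] [ 0.6151 -0.2016]
top amber_bottle 0.64 [118.1 219.1] [0.7628 0.1032]
top clear_bottle 0.81 [124.7 299. ] [ 0.7494 -0.1242]
```

View pics/a0.png

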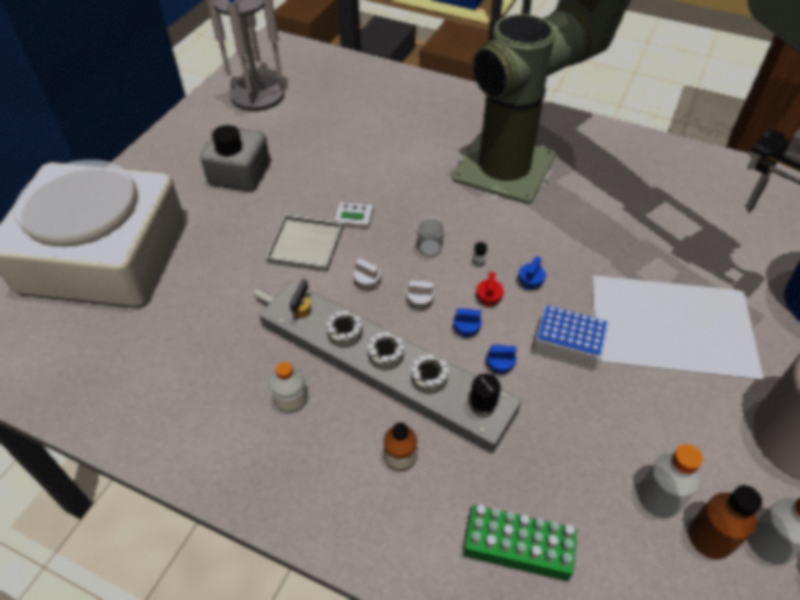

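View pics/a1.png

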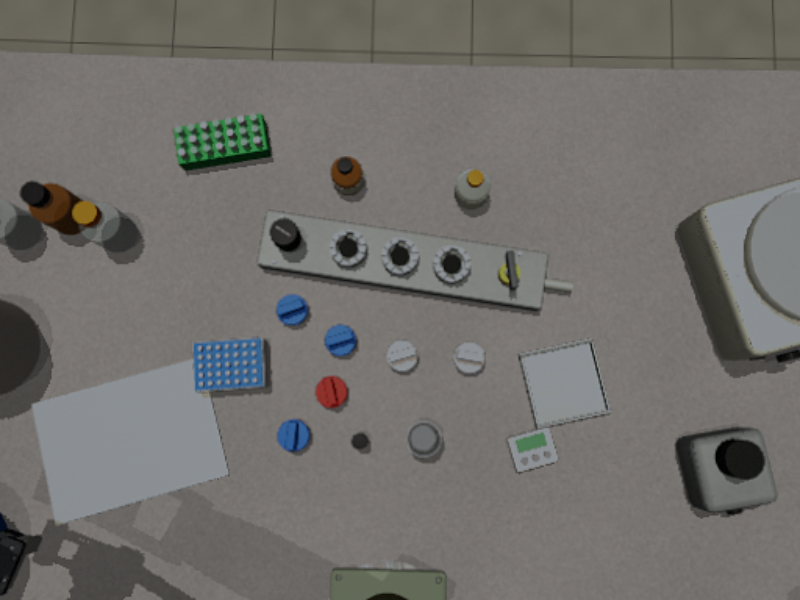

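The scene view shows the manifold running diagonally, with the black cap at about (485,392), three ports, and the valve at (300,297). Two white cartridges are at (367,272) and (420,292), with blue and red look-alikes to their right and the tray at (305,242). The top view shows the same layout: cap (285,235), valve (511,270), white cartridges (402,356) and (470,358), tray (564,384). So two cartridges are present.

```bash
cat > meas.py <<'E'
from h import *
from scipy.optimize import least_squares
np.set_printoptions(precision=4,suppress=True)
def bar(cam,im,P,c0):
    # white cartridge bar top: orientation and centre by height band
    m=(np.hypot(P[...,0]-c0[0],P[...,1]-c0[1])<.045)
    t=m&(P[...,2]>.046)&(P[...,2]<.066); p=P[t]
    if len(p)<15: return None
    c,s,a=cv2.minAreaRect((p[:,:2]*1000).astype(np.float32)); 
    w,v=np.linalg.eigh(np.cov(p[:,:2].T)); d=v[:,1]
    f=m&(P[...,2]>.012)&(P[...,2]<.066)
    q=P[f]; 
    return dict(n=len(p),c=np.array(c)/1000,size=s,yaw=np.degrees(np.arctan2(d[1],d[0])),z=np.median(p[:,2]),all=cv2.minEnclosingCircle((q[:,:2]*1000).astype(np.float32)))
def manifold(meas):
    L={'port':[(0,-.085,.07),(0,.005,.07),(0,.095,.07)],'vent':[(0,.2,.09)],'valve_grip':[(0,-.185,.098)]}
    pts=[]
    for cam in meas:
        for l in L:
            for q in landmark_of(l,cam): pts.append((cam,l,q['at'],q['p']))
    def pose(x): 
        c,s=np.cos(x[2]),np.sin(x[2]); return lambda p:(x[0]+c*p[0]-s*p[1],x[1]+s*p[0]+c*p[1])
    x=np.array([.628,-.005,-.15])
    for it in range(3):
        A=[]
        for cam,l,at,p in pts:
            f=pose(x); es=[np.linalg.norm(at_z(cam,at,q[2])[:2]-f(q)) for q in L[l]]
            k=int(np.argmin(es))
            if es[k]<.02: A.append((L[l][k],at_z(cam,at,L[l][k][2])[:2],cam,l))
        x=least_squares(lambda x:np.concatenate([np.array(pose(x)(q))-w for q,w,_,_ in A]),x,loss='soft_l1',f_scale=.002).x
    for q,w,cam,l in A: print(' ',cam,l,w,'res mm',(w-np.array(pose(x)(q)))*1e3)
    return x
E
python3 - <<'E'
from meas import *
for n in ['scene','top']:
    im,d=get_image(n); P=cloud(n,d)
    bench=P[(abs(P[...,0]-.45)<.1)&(abs(P[...,1]+.05)<.15)]; print(n,'bench z median',np.nanmedian(bench[:,2]))
    for c0 in [(.445,-.124),(.447,-.006)]: print(n,bar(n,im,P,c0))
    c0=(.65,.195); m=np.hypot(P[...,0]-c0[0],P[...,1]-c0[1])<.035
    t=P[m&(P[...,2]>.098)]; print('cap top z',np.percentile(t[:,2],[10,50,90]),cv2.minEnclosingCircle((t[:,:2]*1000).astype(np.float32)),len(t))
    c0=(.598,-.1865); m=(np.hypot(P[...,0]-c0[0],P[...,1]-c0[1])<.045)&(P[...,2]>.082)&(P[...,2]<.11)
    t=P[m]; w,v=np.linalg.eigh(np.cov(t[:,:2].T)); print('valve',len(t),np.median(t[:,2]),cv2.minAreaRect((t[:,:2]*1000).astype(np.float32)),np.degrees(np.arctan2(v[1,1],v[0,1])))
    c0=(.413,-.29);m=(np.abs(P[...,:2]-c0).max(-1)<.085)&(P[...,2]>.01)&(P[...,2]<.03); print('tray',cv2.minAreaRect((P[m][:,:2]*1000).astype(np.float32)))
    print(manifold([n]))
print(manifold(['scene','top']))
E
```

```text
scene bench z median -0.0005211604042949514
scene {'n': 74, 'c': array([ 0.4556, -0.1288]), 'size': (48.1373405456543, 16.82118034362793), 'yaw': np.float64(79.54357288310395), 'z': np.float64(0.053401472016008866), 'all': ((456.79388427734375, -127.41307067871094), 26.878694534301758)}
scene {'n': 85, 'c': array([ 0.4548, -0.0132]), 'size': (17.609479904174805, 44.985172271728516), 'yaw': np.float64(109.40152681074048), 'z': np.float64(0.05323546512671262), 'all': ((458.28729248046875, -11.301739692687988), 26.528289794921875)}
cap top z [0.1047 0.1101 0.1125] ((648.8031005859375, 188.5201416015625), 24.26188850402832) 268
valve 110 0.09473618017305696 ((599.50830078125, -193.03323364257812), (66.13689422607422, 14.154158592224121), 8.33948040008545) -173.5819506086673
tray ((408.8060302734375, -284.59637451171875), (145.57559204101562, 154.48341369628906), 13.388273239135742)
  scene port [ 0.6198 -0.0975] res mm [ 4.7663 -6.5671]
  scene port [0.6364 0.0894] res mm [2.1031 1.4233]
  scene port [0.6215 0.0007] res mm [-3.1987  2.1858]
  scene vent [0.645  0.1937] res mm [-0.4765  1
[... 1143 characters left out ...]
t [0.6509 0.1931] res mm [0.0708 2.5013]
  top valve_grip [ 0.602  -0.1961] res mm [ 1.7881 -5.0956]
[ 0.6246 -0.0076 -0.1319]
  scene port [ 0.6198 -0.0975] res mm [ 5.7367 -5.9628]
  scene port [0.6364 0.0894] res mm [0.9771 2.2646]
  scene port [0.6215 0.0007] res mm [-3.2766  2.9086]
  scene vent [0.645  0.1937] res mm [-2.8254  2.29  ]
  scene valve_grip [ 0.603  -0.1948] res mm [ 0.758  -3.8885]
  top port [0.6431 0.0857] res mm [ 7.733  -1.5032]
  top port [ 0.6115 -0.0874] res mm [-2.6232  4.2217]
  top port [ 0.6182 -0.0034] res mm [-6.5002 -1.1941]
  top vent [0.6509 0.1931] res mm [3.1519 1.73  ]
  top valve_grip [ 0.602  -0.1961] res mm [-0.2609 -5.2213]
[ 0.6241 -0.0072 -0.1185]
```

```bash
cat > man.py <<'E'
from meas import *
def man(n,x0=(.6245,-.0075,-.13),save=None):
    im,d=get_image(n); P=cloud(n,d); p=P[np.isfinite(P[...,0])]
    x=np.array(x0)
    for it in range(4):
        c,s=np.cos(x[2]),np.sin(x[2]); Q=(p[:,:2]-x[:2])@np.array([[c,-s],[s,c]])
        z=p[:,2]
        ft=[];wt=[]
        for y in (-.085,.005,.095):
            q=Q[(np.hypot(Q[:,0],Q[:,1]-y)<.04)&(z>.064)&(z<.076)]
            cc,r=cv2.minEnclosingCircle((q*1000).astype(np.float32)); 
            # robust: radius of outer rim
            ft.append((0,y)); wt.append(np.array(cc)/1000); R_=r
        cap=Q[(np.hypot(Q[:,0],Q[:,1]-.2)<.04)&(z>.107)]; cc,_=cv2.minEnclosingCircle((cap*1000).astype(np.float32)); ft.append((0,.2)); wt.append(np.array(cc)/1000)
        ft=np.array(ft);wt=np.array(wt)
        a=wt-wt.mean(0); b=ft-ft.mean(0)
        dy=np.arctan2((b[:,0]*a[:,1]-b[:,1]*a[:,0]).sum(),(b*a).sum())
        Rm=np.array([[c,-s],[s,c]]); r2=np.array([[np.cos(dy),-np.sin(dy)],[np.sin(dy),np.cos(dy)]])
        t=wt.mean(0)-r2@ft.mean(0); x=np.array([*(x[:2]+Rm@t),x[2]+dy])
    print(n,'manifold',x,'ring r',R_); print('res mm',((wt-t-ft@r2.T)*1e3).round(1).tolist())
    top=Q[(z>.034)&(z<.046)&(abs(Q[:,0])<.07)&(abs(Q[:,1])<.27)]
    cc,sz,an=cv2.minAreaRect((top*1000).astype(np.float32)); print(' top face centre in man frame',cc,sz,an)
    return x
if __name__=='__main__':
    for n in ['scene','top']: man(n)
E
python3 man.py
```

```text
scene manifold [ 0.6226 -0.0098 -0.131 ] ring r 32.280399322509766
res mm [[1.4, -0.1], [-1.9, 1.2], [-0.3, -0.6], [0.8, -0.6]]
 top face centre in man frame (0.08116531372070312, 0.3163909912109375) (500.043212890625, 104.47075653076172) 89.82896423339844
top manifold [ 0.6216 -0.0099 -0.1323] ring r 32.044979095458984
res mm [[0.1, -0.3], [-0.2, -0.6], [0.2, -1.0], [-0.1, 1.8]]
 top face centre in man frame (0.37351226806640625, 1.102691650390625) (101.01909637451172, 501.6849670410156) 0.1617872267961502
```

```bash
cat > nav.py <<'E'
# prints the shares for a chain of waypoints x,y,z,psi(deg of tool y in world), from the measured pose
import sys
from h import *
def Rt(psi):
    a=np.radians(psi); y=np.array([np.cos(a),np.sin(a),0]); z=np.array([0,0,-1.]); return np.stack([np.cross(y,z),y,z],1)
def nav(wps,p=None,Rm=None):
    o=get_obs()
    p=o['eef_pos'] if p is None else p; Rm=R.from_rotvec(o['tcp_rot']).as_matrix() if Rm is None else Rm
    print('now',np.round(p,4),'psi',round(np.degrees(np.arctan2(Rm[1,1],Rm[0,1])),2),'q6',round(o['joint_positions'][5],2))
    for w in wps:
        # split so each call stays in limits
        t=np.array(w[:3]); off=Rm.T@(t-p)/.08; Rn=Rt(w[3]); dr=R.from_matrix(Rm.T@Rn).as_rotvec()/np.radians(120)
        k=int(np.ceil(max(abs(off).max(),abs(dr).max(),1e-9)-1e-6)); k=max(k,1); p0,R0=p.copy(),R.from_matrix(Rm); dv=(R0.inv()*R.from_matrix(Rn)).as_rotvec()
        for i in range(1,k+1):
            pi=p0+(t-p0)*i/k; Ri=(R0*R.from_rotvec(dv*i/k)).as_matrix()
            off=Rm.T@(pi-p)/.08; d=R.from_matrix(Rm.T@Ri).as_rotvec()/np.radians(120)
            n=max(np.linalg.norm(off)*80/41.7,np.linalg.norm(d)*120/7.16)
            print(np.round(off,3).tolist(),np.round(d,3).tolist(),'rows>=%.1f'%n); p,Rm=pi,Ri
if __name__=='__main__': nav([eval('('+a+')') for a in sys.argv[1:]])
E
python3 nav.py .648,.1893,.17,-16 .648,.1893,.17,-104 .648,.1893,.076,-104
```

```text
now [0.1786 0.5466 0.1685] psi 71.9 q6 -0.15
[-0.995, -0.346, -0.003] [-0.0, -0.0, 0.105] rows>=2.0
[-1.046, -0.121, -0.003] [-0.0, -0.0, 0.105] rows>=2.0
[-1.048, 0.109, -0.003] [-0.0, -0.0, 0.105] rows>=2.0
[-0.999, 0.334, -0.003] [-0.0, -0.0, 0.105] rows>=2.0
[-0.902, 0.543, -0.003] [-0.0, -0.0, 0.105] rows>=2.0
[-0.763, 0.727, -0.003] [-0.0, -0.0, 0.105] rows>=2.0
[-0.586, 0.875, -0.003] [-0.0, -0.0, 0.105] rows>=2.0
[-0.0, 0.0, 0.0] [0.0, -0.0, 0.733] rows>=12.3
[-0.0, -0.0, 0.588] [0.0, -0.0, 0.0] rows>=1.1
[-0.0, -0.0, 0.588] [0.0, -0.0, 0.0] rows>=1.1
```

```bash

python3 -m handwheel '[{"offset":[-0.99,-0.35,0],"dr":[0,0,0.1]},{"offset":[-0.99,-0.35,0],"dr":[0,0,0.1]},{"offset":[-0.99,-0.35,0],"dr":[0,0,0.1]},{"offset":[-0.99,-0.35,0],"dr":[0,0,0.1]}]' 1
python3 -m handwheel '[{"offset":[-1,-0.12,0],"dr":[0,0,0.1]},{"offset":[-1,-0.12,0],"dr":[0,0,0.1]},{"offset":[-1,-0.12,0],"dr":[0,0,0.1]}]'
python3 -m handwheel '[{"offset":[-1,0.11,0],"dr":[0,0,0.1]},{"offset":[-1,0.11,0],"dr":[0,0,0.1]},{"offset":[-1,0.11,0],"dr":[0,0,0.1]}]'
python3 -m handwheel '[{"offset":[-1,0.33,0],"dr":[0,0,0.1]},{"offset":[-1,0.33,0],"dr":[0,0,0.1]},{"offset":[-1,0.33,0],"dr":[0,0,0.1]}]'
python3 -m handwheel '[{"offset":[-0.9,0.54,0],"dr":[0,0,0.1]},{"offset":[-0.9,0.54,0],"dr":[0,0,0.1]},{"offset":[-0.9,0.54,0],"dr":[0,0,0.1]}]'
python3 -m handwheel '[{"offset":[-0.76,0.72,0],"dr":[0,0,0.1]},{"offset":[-0.76,0.72,0],"dr":[0,0,0.1]},{"offset":[-0.76,0.72,0],"dr":[0,0,0.1]},{"offset":[-0.76,0.72,0],"dr":[0,0,0.1]}]'
python3 nav.py .648,.1893,.17,-16 .648,.1893,.17,-104 .648,.1893,.076,-104
```

```text
t: 2.53
eef_pos: [0.2467, 0.4944, 0.1686]
tcp_rot: [-0.82, -3.032, -0.0]
ft_force: [-0.1, 0.5, -0.5]
gripper_width: 0.0943
grasp_force: 0.0
t: 2.78
eef_pos: [0.3134, 0.4446, 0.1687]
tcp_rot: [1.136, 2.926, -0.0]
ft_force: [-0.3, -0.4, -0.0]
gripper_width: 0.0937
grasp_force: 0.0
t: 3.03
eef_pos: [0.379, 0.3976, 0.1688]
tcp_rot: [1.435, 2.791, 0.001]
ft_force: [0.5, 0.8, 0.0]
gripper_width: 0.094
grasp_force: 0.0
t: 3.28
eef_pos: [0.4476, 0.3482, 0.1687]
tcp_rot: [1.718, 2.626, 0.001]
ft_force: [-0.2, 1.1, -0.5]
gripper_width: 0.0938
grasp_force: 0.0
t: 3.53
eef_pos: [0.5163, 0.2997, 0.1686]
tcp_rot: [1.983, 2.432, 0.002]
ft_force: [-0.8, 0.6, 0.0]
gripper_width: 0.094
grasp_force: 0.0
t: 3.87
eef_pos: [0.5811, 0.2549, 0.168]
tcp_rot: [-2.222, -2.219, 0.001]
ft_force: [0.6, 0.4, 0.1]
gripper_width: 0.0941
grasp_force: 0.0
now [0.5811 0.2549 0.168 ] psi -0.07 q6 0.28
[-0.819, 0.837, -0.027] [-0.001, -0.0, 0.133] rows>=2.2
[0.0, 0.0, 0.0] [0.0, -0.0, 0.733] rows>=12.3
[-0.0, -0.0, 0.588] [0.0, -0.0, 0.0] rows>=1.1
[-0.0, -0.0, 0.588] [0.0, -0.0, 0.0] rows>=1.1
```

```bash

python3 -m handwheel '[{"offset":[-0.82,0.84,-0.03],"dr":[0,0,0.13]},{"offset":[-0.82,0.84,-0.03],"dr":[0,0,0.13]},{"offset":[-0.82,0.84,-0.03],"dr":[0,0,0.13]},{"offset":[-0.82,0.84,-0.03],"dr":[0,0,0.13]}]'
python3 -m handwheel '[{"offset":[0,0,0],"dr":[0,0,0.78]},{"offset":[0,0,0],"dr":[0,0,0.78]},{"offset":[0,0,0],"dr":[0,0,0.78]},{"offset":[0,0,0],"dr":[0,0,0.78]},{"offset":[0,0,0],"dr":[0,0,0.78]},{"offset":[0,0,0],"dr":[0,0,0.78]},{"offset":[0,0,0],"dr":[0,0,0.78]},{"offset":[0,0,0],"dr":[0,0,0.78]},{"offset":[0,0,0],"dr":[0,0,0.78]},{"offset":[0,0,0],"dr":[0,0,0.78]},{"offset":[0,0,0],"dr":[0,0,0.78]},{"offset":[0,0,0],"dr":[0,0,0.78]},{"offset":[0,0,0],"dr":[0,0,0.78]},{"offset":[0,0,0],"dr":[0,0,0.78]},{"offset":[0,0,0],"dr":[0,0,0.78]},{"offset":[0,0,0],"dr":[0,0,0.78]}]'
python3 nav.py .648,.1893,.12,-110 .648,.1893,.076,-110
```

```text
t: 4.2
eef_pos: [0.6483, 0.1886, 0.1707]
tcp_rot: [-2.503, -1.897, 0.0]
ft_force: [-0.6, 0.3, -0.7]
gripper_width: 0.0939
grasp_force: 0.0
t: 5.53
eef_pos: [0.6466, 0.1906, 0.171]
tcp_rot: [-3.098, 0.518, 0.001]
ft_force: [-0.1, 0.3, 0.7]
gripper_width: 0.0942
grasp_force: 0.0
now [0.6466 0.1906 0.171 ] psi -108.98 q6 2.06
[0.022, 0.01, 0.638] [-0.0, 0.0, 0.008] rows>=1.2
[-0.0, -0.0, 0.55] [0.0, -0.0, 0.0] rows>=1.1
```

```bash

python3 -m handwheel '[{"offset":[0.02,0.01,0.6],"dr":[0,0,0]},{"offset":[0.02,0.01,0.6],"dr":[0,0,0]},{"offset":[0.02,0.01,0.6],"dr":[0,0,0]}]'
python3 -m handwheel '[{"offset":[0,0,0.58],"dr":[0,0,0]},{"offset":[0,0,0.58],"dr":[0,0,0]},{"offset":[0,0,0.58],"dr":[0,0,0]},{"offset":[0,0,0.58],"dr":[0,0,0]}]'
python3 nav.py .648,.1893,.076,-110
python3 -m handwheel '[{"offset":[0,0,0],"dr":[0,0,0]},{"offset":[0,0,0],"dr":[0,0,0]},{"offset":[0,0,0],"dr":[0,0,0]},{"offset":[0,0,0],"dr":[0,0,0]},{"offset":[0,0,0],"dr":[0,0,0]},{"offset":[0,0,0],"dr":[0,0,0]},{"offset":[0,0,0],"dr":[0,0,0]},{"offset":[0,0,0],"dr":[0,0,0]}]' 0.3 20
python3 nav.py .648,.1893,.076,-110
```

```text
t: 5.78
eef_pos: [0.6451, 0.1875, 0.1186]
tcp_rot: [3.095, -0.523, -0.014]
ft_force: [0.3, -1.1, -0.4]
gripper_width: 0.0941
grasp_force: 0.0
t: 6.12
eef_pos: [0.6494, 0.1878, 0.0777]
tcp_rot: [-3.097, 0.526, -0.0]
ft_force: [-0.5, 0.1, -0.0]
gripper_width: 0.0938
grasp_force: 0.0
now [0.6494 0.1878 0.0777] psi -109.26 q6 2.06
[-0.022, -0.012, 0.021] [-0.0, -0.0, 0.006] rows>=0.1
t: 6.78
eef_pos: [0.649, 0.1876, 0.0765]
tcp_rot: [3.097, -0.526, -0.0]
ft_force: [0.3, -0.5, 0.4]
gripper_width: 0.0442
grasp_force: 0.0
now [0.649  0.1876 0.0765] psi -109.29 q6 2.06
[-0.019, -0.016, 0.006] [0.0, 0.0, 0.006] rows>=0.1
```

```bash

python3 -m handwheel '[{"offset":[0,0,0],"dr":[0,0,0]},{"offset":[0,0,0],"dr":[0,0,0]},{"offset":[0,0,0],"dr":[0,0,0]},{"offset":[0,0,0],"dr":[0,0,0]}]' 0.3 25
python3 -m handwheel '[{"offset":[0,0,0],"dr":[0,0,0]},{"offset":[0,0,0],"dr":[0,0,0]},{"offset":[0,0,0],"dr":[0,0,0]},{"offset":[0,0,0],"dr":[0,0,0]}]' 0.3 25
```

```text
t: 7.12
eef_pos: [0.649, 0.1876, 0.0765]
tcp_rot: [3.097, -0.527, -0.0]
ft_force: [0.6, 0.3, -0.3]
gripper_width: 0.028
grasp_force: 0.0
t: 7.45
eef_pos: [0.649, 0.1876, 0.0765]
tcp_rot: [3.097, -0.527, -0.0]
ft_force: [-0.5, 0.4, -0.7]
gripper_width: 0.0283
grasp_force: 0.0
```

```bash
python3 - <<'E'
from h import *
a,d=get_image('scene'); np.save('s1.npy',d); b,d2=get_image('top'); np.save('t1.npy',d2)
# crops
cv2.imwrite('pics/b.png',np.hstack([cv2.resize(a[170:320,220:370],(400,400)),cv2.resize(b[80:230,110:260],(400,400))]))
E
```

```text
(no output)
```

View pics/b.png

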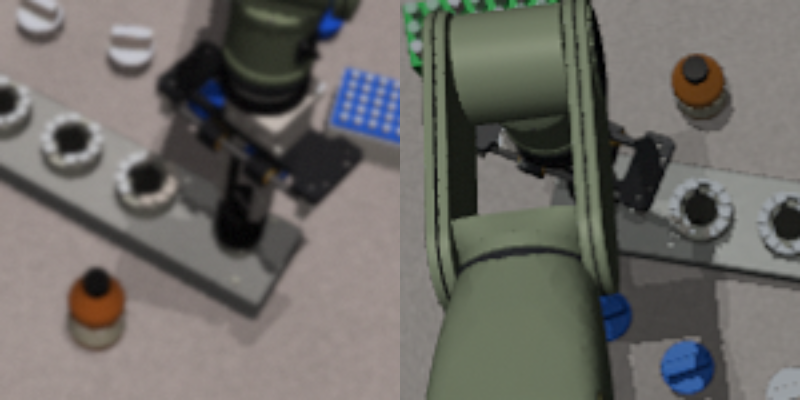

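```bash
python3 - <<'E'
from h import *
np.set_printoptions(precision=3,suppress=True,linewidth=200)
P=cloud('scene',np.load('s1.npy'))
for r in range(222,266,3):
    print(r,[tuple((P[r,c]*1000).round().astype(int)) if np.isfinite(P[r,c,0]) else None for c in range(298,324,3)])
E
```

```text
222 [(np.int64(673), np.int64(155), np.int64(226)), (np.int64(675), np.int64(163), np.int64(234)), (np.int64(667), np.int64(167), np.int64(226)), (np.int64(652), np.int64(171), np.int64(208)), (np.int64(639), np.int64(175), np.int64(195)), (np.int64(675), np.int64(190), np.int64(251)), (np.int64(677), np.int64(197), np.int64(256)), (np.int64(676), np.int64(204), np.int64(260)), (np.int64(678), np.int64(210), np.int64(267))]
225 [(np.int64(673), np.int64(156), np.int64(215)), (np.int64(675), np.int64(163), np.int64(222)), (np.int64(674), np.int64(170), np.int64(225)), (np.int64(673), np.int64(177), np.int64(227)), (np.int64(637), np.int64(175), np.int64(180)), (np.int64(542), np.int64(161), np.int64(47)), (np.int64(679), np.int64(199), np.int64(249)), (np.int64(679), np.int64(205), np.int64(252)), (np.int64(683), np.int64(213), np.int64(262))]
228 [(np.int64(536), np.int64(118), np.int64(-3)), (np.int64(537), np.int64(127), np.int64(4)), (np.int64(653), np.int64(166), np.int64(183)), (np.int64(651), np.int64(173), np.int64(184)), (np.int64(677), np.int64(186), np.int64(226)), (np.int6
[... 4560 characters left out ...]
67)), (np.int64(670), np.int64(190), np.int64(72)), (np.int64(669), np.int64(198), np.int64(74)), (np.int64(664), np.int64(204), np.int64(72)), (np.int64(642), np.int64(208), np.int64(40)), (np.int64(637), np.int64(215), np.int64(36)), (np.int64(634), np.int64(222), np.int64(37))]
264 [(np.int64(670), np.int64(168), np.int64(40)), (np.int64(666), np.int64(175), np.int64(38)), (np.int64(665), np.int64(183), np.int64(42)), (np.int64(667), np.int64(191), np.int64(51)), (np.int64(664), np.int64(198), np.int64(52)), (np.int64(658), np.int64(205), np.int64(48)), (np.int64(651), np.int64(211), np.int64(40)), (np.int64(647), np.int64(218), np.int64(40)), (np.int64(642), np.int64(225), np.int64(37))]
```

```bash
python3 - <<'E'
from h import *
np.set_printoptions(precision=3,suppress=True,linewidth=200)
for f,n in [('scene0','scene'),('top0','top')]:
    P=cloud(n,np.load(f+'.npy')); m=(np.hypot(P[...,0]-.178,P[...,1]-.546)<.09)&(P[...,2]>.08)
    p=P[m]; print(f,len(p)); 
    if len(p): 
        i=np.argsort(p[:,2])[:12]; print(p[i])
o=get_obs(); print(o['t'],o['eef_pos'],o['joint_positions'],o['tau'])
a,d=get_image('scene'); P=cloud('scene',d); cv2.imwrite('pics/c.png',cv2.resize(a[190:290,260:360],(600,600),interpolation=cv2.INTER_CUBIC)); print(get_obs()['t'])
E
```

```text
scene0 903
[[0.175 0.495 0.208]
 [0.175 0.498 0.209]
 [0.159 0.503 0.209]
 [0.17  0.499 0.209]
 [0.173 0.497 0.21 ]
 [0.17  0.494 0.21 ]
 [0.174 0.494 0.21 ]
 [0.172 0.491 0.211]
 [0.168 0.501 0.211]
 [0.172 0.495 0.213]
 [0.168 0.489 0.214]
 [0.158 0.504 0.215]]
top0 589
[[0.172 0.499 0.205]
 [0.16  0.491 0.213]
 [0.164 0.49  0.213]
 [0.171 0.494 0.214]
 [0.162 0.491 0.214]
 [0.171 0.492 0.214]
 [0.171 0.496 0.215]
 [0.169 0.489 0.215]
 [0.169 0.491 0.216]
 [0.157 0.492 0.216]
 [0.153 0.492 0.218]
 [0.168 0.487 0.219]]
7.55 [0.649 0.188 0.077] [ 0.153  0.494  1.356 -0.     1.292  2.061] [ -0.003 -47.629 -27.04   -0.021  -0.073   0.   ]
7.6
```

View pics/c.png

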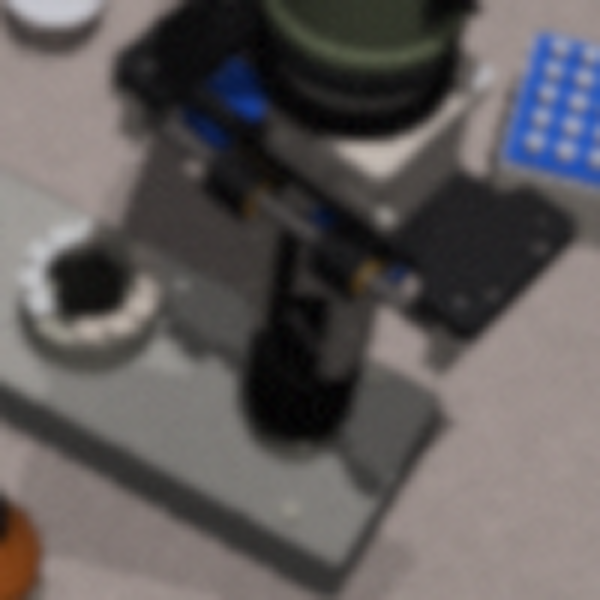

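The reported TCP lies about 40 mm below the fingertips seen in the depth pictures (reported 0.0765, seen about 0.118; the start pose shows the same difference). The fingers have therefore closed above the cap. A light touch on the cap top will give the true offset.

```bash

python3 -m handwheel '[{"offset":[0,0,0.04],"dr":[0,0,0]},{"offset":[0,0,0.04],"dr":[0,0,0]},{"offset":[0,0,0.04],"dr":[0,0,0]}]' | egrep 'pos|force'
python3 -m handwheel '[{"offset":[0,0,0.02],"dr":[0,0,0]},{"offset":[0,0,0.02],"dr":[0,0,0]},{"offset":[0,0,0.02],"dr":[0,0,0]}]'| egrep 'pos|force'
python3 -m handwheel '[{"offset":[0,0,0.02],"dr":[0,0,0]},{"offset":[0,0,0.02],"dr":[0,0,0]},{"offset":[0,0,0.02],"dr":[0,0,0]}]'| egrep 'pos|force'
```

```text
eef_pos: [0.6502, 0.1876, 0.0747]
ft_force: [0.1, -0.1, 3.9]
grasp_force: 2.5
eef_pos: [0.651, 0.1874, 0.0745]
ft_force: [-0.2, -1.7, 8.8]
grasp_force: 4.4
eef_pos: [0.652, 0.1873, 0.0743]
ft_force: [-1.2, -1.8, 12.8]
grasp_force: 6.1
```

```bash

python3 -m handwheel '[{"offset":[0,0,-0.18],"dr":[0,0,0]},{"offset":[0,0,-0.18],"dr":[0,0,0]},{"offset":[0,0,-0.18],"dr":[0,0,0]},{"offset":[0,0,-0.18],"dr":[0,0,0]},{"offset":[0,0,-0.18],"dr":[0,0,0]},{"offset":[0,0,-0.18],"dr":[0,0,0]},{"offset":[0,0,-0.18],"dr":[0,0,0]},{"offset":[0,0,-0.18],"dr":[0,0,0]},{"offset":[0,0,-0.18],"dr":[0,0,0]},{"offset":[0,0,-0.18],"dr":[0,0,0]}]' 1 | egrep 'pos|width'
python3 nav.py .648,.1893,.076,-110 .648,.1893,.036,-110
```

```text
eef_pos: [0.649, 0.1876, 0.0844]
gripper_width: 0.0915
now [0.649  0.1876 0.0844] psi -109.3 q6 2.06
[-0.019, -0.016, 0.105] [0.0, 0.0, 0.006] rows>=0.2
[-0.0, 0.0, 0.5] [-0.0, -0.0, 0.0] rows>=1.0
```

```bash

python3 -m handwheel '[{"offset":[-0.02,-0.015,0.1],"dr":[0,0,0]},{"offset":[-0.02,-0.015,0.25],"dr":[0,0,0]},{"offset":[-0.02,-0.015,0.4],"dr":[0,0,0]},{"offset":[-0.02,-0.015,0.6],"dr":[0,0,0]},{"offset":[-0.02,-0.015,0.6],"dr":[0,0,0]},{"offset":[-0.02,-0.015,0.6],"dr":[0,0,0]}]' | egrep 'pos|force'
python3 -m handwheel '[{"offset":[0,0,0],"dr":[0,0,0]},{"offset":[0,0,0],"dr":[0,0,0]},{"offset":[0,0,0],"dr":[0,0,0]},{"offset":[0,0,0],"dr":[0,0,0]},{"offset":[0,0,0],"dr":[0,0,0]},{"offset":[0,0,0],"dr":[0,0,0]},{"offset":[0,0,0],"dr":[0,0,0]},{"offset":[0,0,0],"dr":[0,0,0]},{"offset":[0,0,0],"dr":[0,0,0]},{"offset":[0,0,0],"dr":[0,0,0]}]' 0.3 25
```

```text
eef_pos: [0.6457, 0.1889, 0.0338]
ft_force: [1.2, -0.3, 0.4]
grasp_force: 0.0
t: 10.52
eef_pos: [0.648, 0.1892, 0.0367]
tcp_rot: [3.097, -0.527, 0.0]
ft_force: [0.5, -1.2, 0.8]
gripper_width: 0.0457
grasp_force: 25.0
```

```bash

python3 -m handwheel '[{"offset":[0,0,-0.01],"dr":[0,0,-1]},{"offset":[0,0,-0.01],"dr":[0,0,-1]},{"offset":[0,0,-0.01],"dr":[0,0,-1]},{"offset":[0,0,-0.01],"dr":[0,0,-1]},{"offset":[0,0,-0.01],"dr":[0,0,-1]},{"offset":[0,0,-0.01],"dr":[0,0,-1]},{"offset":[0,0,-0.02],"dr":[0,0,-1]},{"offset":[0,0,-0.02],"dr":[0,0,-1]},{"offset":[0,0,-0.02],"dr":[0,0,-1]},{"offset":[0,0,-0.02],"dr":[0,0,-1]},{"offset":[0,0,-0.02],"dr":[0,0,-1]},{"offset":[0,0,-0.02],"dr":[0,0,-1]},{"offset":[0,0,-0.03],"dr":[0,0,-1]},{"offset":[0,0,-0.03],"dr":[0,0,-1]},{"offset":[0,0,-0.03],"dr":[0,0,-1]},{"offset":[0,0,-0.03],"dr":[0,0,-1]},{"offset":[0,0,-0.03],"dr":[0,0,-1]},{"offset":[0,0,-0.03],"dr":[0,0,-1]},{"offset":[0,0,-0.03],"dr":[0,0,-1]}]'
python3 nav.py .648,.1893,.0387,-110
```

```text
t: 12.1
eef_pos: [0.6472, 0.1893, 0.0391]
tcp_rot: [-2.007, -2.416, 0.002]
ft_force: [-2.4, -0.4, 3.1]
gripper_width: 0.0454
grasp_force: 25.0
now [0.6472 0.1893 0.0391] psi 10.57 q6 -0.03
[-0.001, 0.005, 0.003] [-0.0, 0.0, 0.502] rows>=8.4
[0.004, 0.003, 0.003] [-0.0, 0.0, 0.502] rows>=8.4
```

```bash

python3 -m handwheel '[{"offset":[0,0,-0.01],"dr":[0,0,-1]},{"offset":[0,0,-0.01],"dr":[0,0,-1]},{"offset":[0,0,-0.01],"dr":[0,0,-1]},{"offset":[0,0,-0.01],"dr":[0,0,-1]},{"offset":[0,0,-0.01],"dr":[0,0,-1]},{"offset":[0,0,-0.01],"dr":[0,0,-1]},{"offset":[0,0,-0.02],"dr":[0,0,-1]},{"offset":[0,0,-0.02],"dr":[0,0,-1]},{"offset":[0,0,-0.02],"dr":[0,0,-1]},{"offset":[0,0,-0.02],"dr":[0,0,-1]},{"offset":[0,0,-0.02],"dr":[0,0,-1]},{"offset":[0,0,-0.02],"dr":[0,0,-1]},{"offset":[0,0,-0.03],"dr":[0,0,-1]},{"offset":[0,0,-0.03],"dr":[0,0,-1]},{"offset":[0,0,-0.03],"dr":[0,0,-1]},{"offset":[0,0,-0.03],"dr":[0,0,-1]},{"offset":[0,0,-0.03],"dr":[0,0,-1]},{"offset":[0,0,-0.03],"dr":[0,0,-1]},{"offset":[0,0,-0.03],"dr":[0,0,-1]}]'
python3 -m handwheel '[{"offset":[0,0,0],"dr":[0,0,0]},{"offset":[0,0,0],"dr":[0,0,0]},{"offset":[0,0,0],"dr":[0,0,0]},{"offset":[0,0,0],"dr":[0,0,0]},{"offset":[0,0,0],"dr":[0,0,0]},{"offset":[0,0,0],"dr":[0,0,0]},{"offset":[0,0,0],"dr":[0,0,0]},{"offset":[0,0,0],"dr":[0,0,0]}]' 0.8 | egrep 'width|ft'
python3 -m handwheel '[{"offset":[0,0,0],"dr":[0,0,1]},{"offset":[0,0,0],"dr":[0,0,1]},{"offset":[0,0,0],"dr":[0,0,1]},{"offset":[0,0,0],"dr":[0,0,1]},{"offset":[0,0,0],"dr":[0,0,1]},{"offset":[0,0,0],"dr":[0,0,1]},{"offset":[0,0,0],"dr":[0,0,1]},{"offset":[0,0,0],"dr":[0,0,1]},{"offset":[0,0,0],"dr":[0,0,1]},{"offset":[0,0,0],"dr":[0,0,1]},{"offset":[0,0,0],"dr":[0,0,1]},{"offset":[0,0,0],"dr":[0,0,1]},{"offset":[0,0,0],"dr":[0,0,1]},{"offset":[0,0,0],"dr":[0,0,1]},{"offset":[0,0,0],"dr":[0,0,1]},{"offset":[0,0,0],"dr":[0,0,1]},{"offset":[0,0,0],"dr":[0,0,1]},{"offset":[0,0,0],"dr":[0,0,1]}]' | egrep 'pos|ft'
python3 -m handwheel '[{"offset":[0,0,0],"dr":[0,0,1]},{"offset":[0,0,0],"dr":[0,0,1]},{"offset":[0,0,0],"dr":[0,0,1]},{"offset":[0,0,0],"dr":[0,0,1]},{"offset":[0,0,0],"dr":[0,0,1]},{"offset":[0,0,0],"dr":[0,0,1]},{"offset":[0,0,0],"dr":[0,0,1]},{"offset":[0,0,0],"dr":[0,0,1]},{"offset":[0,0,0],"dr":[0,0,1]},{"offset":[0,0,0],"dr":[0,0,1]},{"offset":[0,0,0],"dr":[0,0,1]},{"offset":[0,0,0],"dr":[0,0,1]},{"offset":[0,0,0],"dr":[0,0,1]},{"offset":[0,0,0],"dr":[0,0,1]},{"offset":[0,0,0],"dr":[0,0,1]},{"offset":[0,0,0],"dr":[0,0,1]},{"offset":[0,0,0],"dr":[0,0,1]},{"offset":[0,0,0],"dr":[0,0,1]}]' | egrep 'pos|ft'
python3 nav.py .648,.1893,.041,-110; python3 - <<'E'
from h import *
a,d=get_image('scene'); P=cloud('scene',d); t=P[(np.hypot(P[...,0]-.66,P[...,1]-.189)<.025)&(P[...,2]<.14)&(P[...,2]>.09)]; print('cap z',np.percentile(t[:,2],[50,75,85,95]),len(t))
E
```

```text
t: 13.68
eef_pos: [0.6475, 0.1885, 0.0416]
tcp_rot: [1.087, -2.946, 0.001]
ft_force: [-4.4, -3.0, 5.4]
gripper_width: 0.0458
grasp_force: 25.0
ft_force: [-0.8, -0.6, 0.4]
gripper_width: 0.0752
eef_pos: [0.648, 0.1893, 0.0414]
ft_force: [-0.5, 0.7, 0.1]
eef_pos: [0.6479, 0.1892, 0.0413]
ft_force: [0.3, 0.1, -0.1]
now [0.6479 0.1892 0.0413] psi -109.25 q6 2.06
[0.0, -0.001, 0.004] [0.0, 0.0, 0.006] rows>=0.1
cap z [0.11435232 0.1163078  0.1174048  0.11883715] 265
```

```bash

python3 -m handwheel '[{"offset":[0,0,0],"dr":[0,0,0]},{"offset":[0,0,0],"dr":[0,0,0]},{"offset":[0,0,0],"dr":[0,0,0]},{"offset":[0,0,0],"dr":[0,0,0]},{"offset":[0,0,0],"dr":[0,0,0]},{"offset":[0,0,0],"dr":[0,0,0]},{"offset":[0,0,0],"dr":[0,0,0]},{"offset":[0,0,0],"dr":[0,0,0]}]' 0.3 25 | egrep 'width|force'
python3 -m handwheel '[{"offset":[0,0,-0.01],"dr":[0,0,-1]},{"offset":[0,0,-0.01],"dr":[0,0,-1]},{"offset":[0,0,-0.01],"dr":[0,0,-1]},{"offset":[0,0,-0.01],"dr":[0,0,-1]},{"offset":[0,0,-0.02],"dr":[0,0,-1]},{"offset":[0,0,-0.02],"dr":[0,0,-1]},{"offset":[0,0,-0.02],"dr":[0,0,-1]},{"offset":[0,0,-0.02],"dr":[0,0,-1]},{"offset":[0,0,-0.03],"dr":[0,0,-1]},{"offset":[0,0,-0.03],"dr":[0,0,-1]},{"offset":[0,0,-0.03],"dr":[0,0,-1]},{"offset":[0,0,-0.03],"dr":[0,0,-1]},{"offset":[0,0,-0.035],"dr":[0,0,-1]},{"offset":[0,0,-0.035],"dr":[0,0,-1]},{"offset":[0,0,-0.035],"dr":[0,0,-1]},{"offset":[0,0,-0.035],"dr":[0,0,-1]},{"offset":[0,0,-0.035],"dr":[0,0,-1]},{"offset":[0,0,-0.035],"dr":[0,0,-1]}]' | egrep 'pos|force'
python3 -m handwheel '[{"offset":[0,0,-0.01],"dr":[0,0,-1]},{"offset":[0,0,-0.01],"dr":[0,0,-1]},{"offset":[0,0,-0.01],"dr":[0,0,-1]},{"offset":[0,0,-0.01],"dr":[0,0,-1]},{"offset":[0,0,-0.02],"dr":[0,0,-1]},{"offset":[0,0,-0.02],"dr":[0,0,-1]},{"offset":[0,0,-0.02],"dr":[0,0,-1]},{"offset":[0,0,-0.02],"dr":[0,0,-1]},{"offset":[0,0,-0.03],"dr":[0,0,-1]},{"offset":[0,0,-0.03],"dr":[0,0,-1]},{"offset":[0,0,-0.03],"dr":[0,0,-1]},{"offset":[0,0,-0.03],"dr":[0,0,-1]},{"offset":[0,0,-0.035],"dr":[0,0,-1]},{"offset":[0,0,-0.035],"dr":[0,0,-1]},{"offset":[0,0,-0.035],"dr":[0,0,-1]},{"offset":[0,0,-0.035],"dr":[0,0,-1]},{"offset":[0,0,-0.035],"dr":[0,0,-1]},{"offset":[0,0,-0.035],"dr":[0,0,-1]}]' | egrep 'pos|force'
python3 -m handwheel '[{"offset":[0,0,0],"dr":[0,0,0]},{"offset":[0,0,0],"dr":[0,0,0]},{"offset":[0,0,0],"dr":[0,0,0]},{"offset":[0,0,0],"dr":[0,0,0]},{"offset":[0,0,0],"dr":[0,0,0]},{"offset":[0,0,0],"dr":[0,0,0]},{"offset":[0,0,0],"dr":[0,0,0]},{"offset":[0,0,0],"dr":[0,0,0]}]' 0.8 | egrep 'width|ft'
python3 -m handwheel '[{"offset":[0,0,0],"dr":[0,0,1]},{"offset":[0,0,0],"dr":[0,0,1]},{"offset":[0,0,0],"dr":[0,0,1]},{"offset":[0,0,0],"dr":[0,0,1]},{"offset":[0,0,0],"dr":[0,0,1]},{"offset":[0,0,0],"dr":[0,0,1]},{"offset":[0,0,0],"dr":[0,0,1]},{"offset":[0,0,0],"dr":[0,0,1]},{"offset":[0,0,0],"dr":[0,0,1]},{"offset":[0,0,0],"dr":[0,0,1]},{"offset":[0,0,0],"dr":[0,0,1]},{"offset":[0,0,0],"dr":[0,0,1]},{"offset":[0,0,0],"dr":[0,0,1]},{"offset":[0,0,0],"dr":[0,0,1]},{"offset":[0,0,0],"dr":[0,0,1]},{"offset":[0,0,0],"dr":[0,0,1]},{"offset":[0,0,0],"dr":[0,0,1]},{"offset":[0,0,0],"dr":[0,0,1]}]' | egrep 'pos|ft'
python3 -m handwheel '[{"offset":[0,0,0],"dr":[0,0,1]},{"offset":[0,0,0],"dr":[0,0,1]},{"offset":[0,0,0],"dr":[0,0,1]},{"offset":[0,0,0],"dr":[0,0,1]},{"offset":[0,0,0],"dr":[0,0,1]},{"offset":[0,0,0],"dr":[0,0,1]},{"offset":[0,0,0],"dr":[0,0,1]},{"offset":[0,0,0],"dr":[0,0,1]},{"offset":[0,0,0],"dr":[0,0,1]},{"offset":[0,0,0],"dr":[0,0,1]},{"offset":[0,0,0],"dr":[0,0,1]},{"offset":[0,0,0],"dr":[0,0,1]},{"offset":[0,0,0],"dr":[0,0,1]},{"offset":[0,0,0],"dr":[0,0,1]},{"offset":[0,0,0],"dr":[0,0,1]},{"offset":[0,0,0],"dr":[0,0,1]},{"offset":[0,0,0],"dr":[0,0,1]},{"offset":[0,0,0],"dr":[0,0,1]}]' | egrep 'pos|ft'
python3 nav.py .648,.1893,.046,-110; python3 - <<'E'
from h import *
a,d=get_image('scene'); P=cloud('scene',d); t=P[(np.hypot(P[...,0]-.66,P[...,1]-.189)<.025)&(P[...,2]<.14)&(P[...,2]>.09)]; print('cap z',np.percentile(t[:,2],[50,75,85,95]),len(t))
E
```

```text
ft_force: [0.2, -0.2, -0.3]
gripper_width: 0.0458
grasp_force: 25.0
eef_pos: [0.6471, 0.1893, 0.0439]
ft_force: [-2.4, 0.2, 0.1]
grasp_force: 25.0
eef_pos: [0.6477, 0.1886, 0.0466]
ft_force: [-0.4, -1.3, -1.4]
grasp_force: 25.0
ft_force: [-0.7, -0.8, -0.0]
gripper_width: 0.0754
eef_pos: [0.648, 0.1893, 0.0469]
ft_force: [-1.3, 0.7, -0.8]
eef_pos: [0.6479, 0.1892, 0.0469]
ft_force: [0.1, 1.1, 1.0]
now [0.6479 0.1892 0.0469] psi -109.25 q6 2.06
[0.0, -0.001, 0.012] [0.0, 0.0, 0.006] rows>=0.1
cap z [0.11987209 0.12184693 0.122469   0.12393423] 285
```

```bash

python3 -m handwheel '[{"offset":[0,0,0],"dr":[0,0,0]},{"offset":[0,0,0],"dr":[0,0,0]},{"offset":[0,0,0],"dr":[0,0,0]},{"offset":[0,0,0],"dr":[0,0,0]},{"offset":[0,0,0],"dr":[0,0,0]},{"offset":[0,0,0],"dr":[0,0,0]},{"offset":[0,0,0],"dr":[0,0,0]},{"offset":[0,0,0],"dr":[0,0,0]}]' 0.3 25 | egrep 'width|force'
python3 -m handwheel '[{"offset":[0,0,-0.01],"dr":[0,0,-1]},{"offset":[0,0,-0.01],"dr":[0,0,-1]},{"offset":[0,0,-0.01],"dr":[0,0,-1]},{"offset":[0,0,-0.01],"dr":[0,0,-1]},{"offset":[0,0,-0.02],"dr":[0,0,-1]},{"offset":[0,0,-0.02],"dr":[0,0,-1]},{"offset":[0,0,-0.02],"dr":[0,0,-1]},{"offset":[0,0,-0.02],"dr":[0,0,-1]},{"offset":[0,0,-0.03],"dr":[0,0,-1]},{"offset":[0,0,-0.03],"dr":[0,0,-1]},{"offset":[0,0,-0.03],"dr":[0,0,-1]},{"offset":[0,0,-0.03],"dr":[0,0,-1]},{"offset":[0,0,-0.035],"dr":[0,0,-1]},{"offset":[0,0,-0.035],"dr":[0,0,-1]},{"offset":[0,0,-0.035],"dr":[0,0,-1]},{"offset":[0,0,-0.035],"dr":[0,0,-1]},{"offset":[0,0,-0.035],"dr":[0,0,-1]},{"offset":[0,0,-0.035],"dr":[0,0,-1]}]' | egrep 'pos|force'
python3 -m handwheel '[{"offset":[0,0,-0.01],"dr":[0,0,-1]},{"offset":[0,0,-0.01],"dr":[0,0,-1]},{"offset":[0,0,-0.01],"dr":[0,0,-1]},{"offset":[0,0,-0.01],"dr":[0,0,-1]},{"offset":[0,0,-0.02],"dr":[0,0,-1]},{"offset":[0,0,-0.02],"dr":[0,0,-1]},{"offset":[0,0,-0.02],"dr":[0,0,-1]},{"offset":[0,0,-0.02],"dr":[0,0,-1]},{"offset":[0,0,-0.03],"dr":[0,0,-1]},{"offset":[0,0,-0.03],"dr":[0,0,-1]},{"offset":[0,0,-0.03],"dr":[0,0,-1]},{"offset":[0,0,-0.03],"dr":[0,0,-1]},{"offset":[0,0,-0.035],"dr":[0,0,-1]},{"offset":[0,0,-0.035],"dr":[0,0,-1]},{"offset":[0,0,-0.035],"dr":[0,0,-1]},{"offset":[0,0,-0.035],"dr":[0,0,-1]},{"offset":[0,0,-0.035],"dr":[0,0,-1]},{"offset":[0,0,-0.035],"dr":[0,0,-1]}]' | egrep 'pos|force'
python3 -m handwheel '[{"offset":[0,0,-0.05],"dr":[0,0,0]},{"offset":[0,0,-0.05],"dr":[0,0,0]},{"offset":[0,0,-0.05],"dr":[0,0,0]}]' | egrep 'pos|force'
```

```text
ft_force: [-0.2, -0.3, 0.1]
gripper_width: 0.0455
grasp_force: 25.0
eef_pos: [0.6479, 0.1892, 0.0497]
ft_force: [-0.9, -0.2, 0.0]
grasp_force: 25.0
eef_pos: [0.6474, 0.1891, 0.0522]
ft_force: [-1.6, -0.7, -0.4]
grasp_force: 25.0
eef_pos: [0.648, 0.1891, 0.0568]
ft_force: [-0.9, -0.4, -1.8]
grasp_force: 25.0
```

```bash

python3 -m handwheel '[{"offset":[0,0,-0.5],"dr":[0,0,0]},{"offset":[0,0,-1],"dr":[0,0,0]},{"offset":[0,0,-1],"dr":[0,0,0]},{"offset":[0,0,-1],"dr":[0,0,0]}]' | egrep 'pos|force|width'
python3 nav.py .408,-.288,.13,13 .408,-.288,-.01,13
```

```text
eef_pos: [0.6514, 0.1899, 0.1413]
ft_force: [-0.9, -0.2, -1.1]
gripper_width: 0.0456
grasp_force: 25.0
now [0.6514 0.1899 0.1413] psi 130.64 q6 -2.12
[0.886, -0.364, 0.015] [0.0, 0.001, 0.14] rows>=2.3
[0.743, -0.605, 0.016] [0.0, 0.001, 0.14] rows>=2.3
[0.536, -0.794, 0.018] [0.0, 0.001, 0.14] rows>=2.3
[0.284, -0.915, 0.019] [0.0, 0.001, 0.14] rows>=2.3
[0.007, -0.958, 0.02] [0.0, 0.001, 0.14] rows>=2.3
[-0.27, -0.919, 0.02] [0.0, 0.001, 0.14] rows>=2.3
[-0.524, -0.801, 0.021] [0.0, 0.001, 0.14] rows>=2.3
[0.0, -0.0, 0.875] [0.0, 0.0, 0.0] rows>=1.7
[-0.0, -0.0, 0.875] [0.0, 0.0, -0.0] rows>=1.7
```

```bash

python3 -m handwheel '[{"offset":[0.88,-0.36,0],"dr":[0,0,0.14]},{"offset":[0.88,-0.36,0],"dr":[0,0,0.14]},{"offset":[0.88,-0.36,0],"dr":[0,0,0.14]},{"offset":[0.88,-0.36,0],"dr":[0,0,0.14]}]' | egrep 'pos|width'
python3 -m handwheel '[{"offset":[0.74,-0.6,0],"dr":[0,0,0.14]},{"offset":[0.74,-0.6,0],"dr":[0,0,0.14]},{"offset":[0.74,-0.6,0],"dr":[0,0,0.14]},{"offset":[0.74,-0.6,0],"dr":[0,0,0.14]}]' | egrep 'pos|width'
python3 -m handwheel '[{"offset":[0.54,-0.79,0],"dr":[0,0,0.14]},{"offset":[0.54,-0.79,0],"dr":[0,0,0.14]},{"offset":[0.54,-0.79,0],"dr":[0,0,0.14]},{"offset":[0.54,-0.79,0],"dr":[0,0,0.14]}]' | egrep 'pos|width'
python3 -m handwheel '[{"offset":[0.28,-0.91,0],"dr":[0,0,0.14]},{"offset":[0.28,-0.91,0],"dr":[0,0,0.14]},{"offset":[0.28,-0.91,0],"dr":[0,0,0.14]},{"offset":[0.28,-0.91,0],"dr":[0,0,0.14]}]' | egrep 'pos|width'
python3 -m handwheel '[{"offset":[0,-0.96,0],"dr":[0,0,0.14]},{"offset":[0,-0.96,0],"dr":[0,0,0.14]},{"offset":[0,-0.96,0],"dr":[0,0,0.14]},{"offset":[0,-0.96,0],"dr":[0,0,0.14]}]' | egrep 'pos|width'
python3 -m handwheel '[{"offset":[-0.27,-0.92,0],"dr":[0,0,0.14]},{"offset":[-0.27,-0.92,0],"dr":[0,0,0.14]},{"offset":[-0.27,-0.92,0],"dr":[0,0,0.14]},{"offset":[-0.27,-0.92,0],"dr":[0,0,0.14]}]' | egrep 'pos|width'
python3 -m handwheel '[{"offset":[-0.52,-0.8,0],"dr":[0,0,0.14]},{"offset":[-0.52,-0.8,0],"dr":[0,0,0.14]},{"offset":[-0.52,-0.8,0],"dr":[0,0,0.14]},{"offset":[-0.52,-0.8,0],"dr":[0,0,0.14]},{"offset":[-0.52,-0.8,0],"dr":[0,0,0.14]}]' | egrep 'pos|width|force'
python3 nav.py .408,-.288,.06,13 .408,-.288,-.01,13
```

```text
eef_pos: [0.6112, 0.12, 0.1343]
gripper_width: 0.0452
eef_pos: [0.5779, 0.0531, 0.1354]
gripper_width: 0.0453
eef_pos: [0.5437, -0.0145, 0.1361]
gripper_width: 0.0452
eef_pos: [0.5099, -0.0823, 0.1364]
gripper_width: 0.0457
eef_pos: [0.4759, -0.151, 0.1365]
gripper_width: 0.0451
eef_pos: [0.4413, -0.2193, 0.1366]
gripper_width: 0.0454
eef_pos: [0.4068, -0.286, 0.1364]
ft_force: [-0.4, -0.1, -0.7]
gripper_width: 0.0455
grasp_force: 25.0
now [ 0.4068 -0.286   0.1364] psi 13.44 q6 -1.02
[-0.029, 0.008, 0.955] [0.0, -0.0, 0.004] rows>=1.8
[-0.0, -0.0, 0.875] [0.0, -0.0, 0.0] rows>=1.7
```

```bash

python3 -m handwheel '[{"offset":[0,0,0.5],"dr":[0,0,0]},{"offset":[0,0,0.95],"dr":[0,0,0]},{"offset":[0,0,0.95],"dr":[0,0,0]},{"offset":[0,0,0.95],"dr":[0,0,0]}]' | egrep 'pos|force'
python3 -m handwheel '[{"offset":[0,0,0.3],"dr":[0,0,0]},{"offset":[0,0,0.6],"dr":[0,0,0]},{"offset":[0,0,0.85],"dr":[0,0,0]},{"offset":[0,0,0.88],"dr":[0,0,0]},{"offset":[0,0,0.88],"dr":[0,0,0]},{"offset":[0,0,0.88],"dr":[0,0,0]}]' | egrep 'pos|force'
python3 -m handwheel '[{"offset":[0,0,0.04],"dr":[0,0,0]},{"offset":[0,0,0.06],"dr":[0,0,0]},{"offset":[0,0,0.08],"dr":[0,0,0]},{"offset":[0,0,0.09],"dr":[0,0,0]},{"offset":[0,0,0.09],"dr":[0,0,0]}]' | egrep 'pos|force'
```

```text
eef_pos: [0.4047, -0.2842, 0.0587]
ft_force: [0.2, -0.0, 0.0]
grasp_force: 25.0
eef_pos: [0.4075, -0.2887, -0.0076]
ft_force: [-0.2, -0.5, -1.0]
grasp_force: 25.0
eef_pos: [0.4055, -0.2875, -0.017]
ft_force: [-0.4, 0.9, -0.5]
grasp_force: 25.0
```

Now release, rise, and look from both cameras.

```bash

python3 -m handwheel '[{"offset":[0,0,0.02],"dr":[0,0,0]},{"offset":[0,0,0.02],"dr":[0,0,0]},{"offset":[0,0,0.02],"dr":[0,0,0]},{"offset":[0,0,0.02],"dr":[0,0,0]},{"offset":[0,0,0.02],"dr":[0,0,0]},{"offset":[0,0,0.02],"dr":[0,0,0]},{"offset":[0,0,0.02],"dr":[0,0,0]}]' 0.65 | egrep 'pos|force|width'
python3 -m handwheel '[{"offset":[0,0,-0.3],"dr":[0,0,0]},{"offset":[0,0,-1],"dr":[0,0,0]},{"offset":[0,0,-1],"dr":[0,0,0]},{"offset":[0,0,-1],"dr":[0,0,0]}]' 
python3 -m handwheel '[{"offset":[0,0,-1],"dr":[0,0,0]},{"offset":[0,0,-1],"dr":[0,0,0]},{"offset":[0,0,-1],"dr":[0,0,0]}]' 1 | egrep 'pos'
python3 - <<'E'
from man import *
for n in ['scene','top']:
    im,d=get_image(n); P=cloud(n,d); cv2.imwrite(f'pics/d_{n}.png',im)
    for c0 in [(.454,-.1295),(.454,-.0135)]: print(n,bar(n,im,P,c0))
    t=P[(np.hypot(P[...,0]-.407,P[...,1]+.288)<.06)&(P[...,2]>.04)&(P[...,2]<.09)]; print('cap',np.median(t,0) if len(t) else None)
E
```

```text
eef_pos: [0.4056, -0.2875, -0.0186]
ft_force: [-0.1, -0.1, -0.4]
gripper_width: 0.0611
grasp_force: 0.0
t: 33.62
eef_pos: [0.4087, -0.2906, 0.066]
tcp_rot: [1.947, 2.453, -0.002]
ft_force: [-0.4, -0.5, 0.6]
gripper_width: 0.0611
grasp_force: 0.0
eef_pos: [0.4093, -0.2912, 0.1479]
scene {'n': 74, 'c': array([ 0.4545, -0.129 ]), 'size': (46.47795486450195, 16.645139694213867), 'yaw': np.float64(80.13017326565343), 'z': np.float64(0.05379658951972921), 'all': ((456.0273742675781, -127.32535552978516), 27.69953155517578)}
scene {'n': 82, 'c': array([ 0.4549, -0.0132]), 'size': (16.392404556274414, 44.983642578125), 'yaw': np.float64(107.95028886115527), 'z': np.float64(0.053275703531216245), 'all': ((456.4197692871094, -11.802206993103027), 26.594768524169922)}
cap [ 0.4114 -0.2834  0.0519]
top {'n': 93, 'c': array([ 0.4537, -0.1298]), 'size': (45.33365249633789, 14.246753692626953), 'yaw': np.float64(81.86434226716526), 'z': np.float64(0.05498926064450882), 'all': ((454.0309753417969, -129.26060485839844), 27.061655044555664)}
top {'n': 94, 'c': array([ 0.4541, -0.0137]), 'size': (14.60070514678955, 45.1963996887207), 'yaw': np.float64(108.06982615383912), 'z': np.float64(0.05531594948613561), 'all': ((453.9603576660156, -13.550512313842773), 27.076831817626953)}
cap [ 0.4146 -0.2761  0.0526]
```

```bash
python3 - <<'E'
import cv2
cv2.imwrite('pics/d1.png',cv2.resize(cv2.imread('pics/d_scene.png')[110:310,120:370],(800,600)))
E
```

```text
(no output)
```

View pics/d1.png

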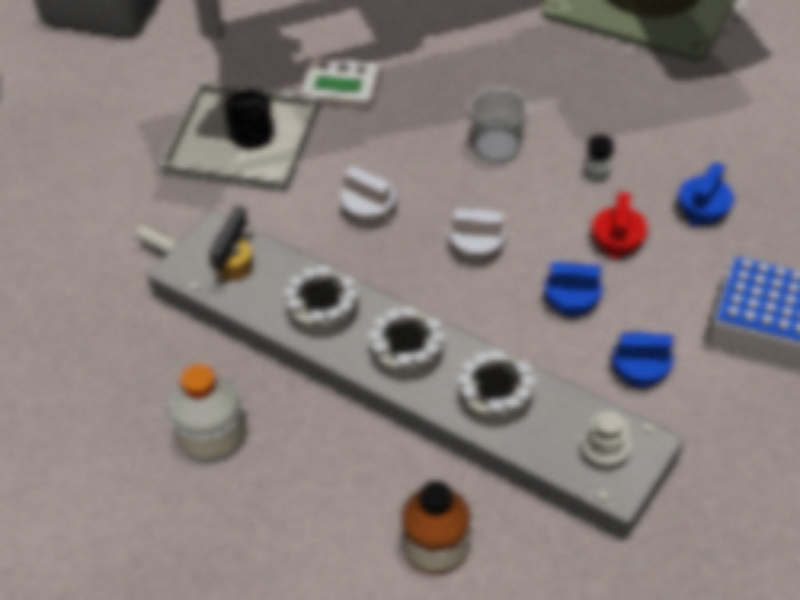

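Cap stands upright in the tray (250,118 in the crop) with the stub bare. Cartridges, ports and bottles are undisturbed. Next, the first cartridge.

```bash
python3 nav.py .4538,-.1296,.07,-8.5 .4538,-.1296,-.001,-8.5
```

```text
now [ 0.4063 -0.2882  0.1422] psi 13.11 q6 -1.02
[0.899, 0.514, 0.45] [0.0, 0.001, 0.09] rows>=2.2
[0.979, 0.336, 0.45] [0.0, 0.001, 0.09] rows>=2.2
[0.0, 0.0, 0.888] [-0.0, 0.0, -0.0] rows>=1.7
```

```bash

python3 -m handwheel '[{"offset":[0.9,0.51,0.3],"dr":[0,0,0.09]},{"offset":[0.9,0.51,0.45],"dr":[0,0,0.09]},{"offset":[0.9,0.51,0.45],"dr":[0,0,0.09]},{"offset":[0.9,0.51,0.45],"dr":[0,0,0.09]}]' | egrep 'pos'
python3 -m handwheel '[{"offset":[0.98,0.34,0.45],"dr":[0,0,0.09]},{"offset":[0.98,0.34,0.45],"dr":[0,0,0.09]},{"offset":[0.98,0.34,0.45],"dr":[0,0,0.09]},{"offset":[0.98,0.34,0.45],"dr":[0,0,0.09]},{"offset":[0.98,0.34,0.45],"dr":[0,0,0.09]},{"offset":[0.98,0.34,0.45],"dr":[0,0,0.09]},{"offset":[0.98,0.34,0.45],"dr":[0,0,0.09]}]' | egrep 'pos'
python3 nav.py .4538,-.1296,.04,-8.5 .4538,-.1296,-.001,-8.5; python3 - <<'E'
from meas import *
for n in ['scene','top']:
    im,d=get_image(n); P=cloud(n,d); print(n,bar(n,im,P,(.454,-.1295)))
E
```

```text
eef_pos: [0.4258, -0.2036, 0.1007]
eef_pos: [0.4535, -0.1306, 0.0702]
now [ 0.4535 -0.1306  0.0702] psi -8.56 q6 -0.31
[0.014, 0.001, 0.377] [0.001, 0.001, -0.001] rows>=0.7
[-0.0, 0.0, 0.512] [-0.0, -0.0, 0.0] rows>=1.0
scene {'n': 73, 'c': array([ 0.4545, -0.1296]), 'size': (50.13045120239258, 17.832359313964844), 'yaw': np.float64(80.59930693864793), 'z': np.float64(0.0539219839676226), 'all': ((454.132568359375, -128.002685546875), 28.29604721069336)}
top None
```

```bash

python3 -m handwheel '[{"offset":[0.014,0,0.3],"dr":[0,0,0]},{"offset":[0.014,0,0.6],"dr":[0,0,0]},{"offset":[0.014,0,0.8],"dr":[0,0,0]},{"offset":[0.014,0,0.88],"dr":[0,0,0]},{"offset":[0.014,0,0.89],"dr":[0,0,0]},{"offset":[0.014,0,0.89],"dr":[0,0,0]},{"offset":[0.014,0,0.89],"dr":[0,0,0]},{"offset":[0.014,0,0.89],"dr":[0,0,0]}]' | egrep 'pos|ft'
python3 -m handwheel '[{"offset":[0,0,0],"dr":[0,0,0]},{"offset":[0,0,0],"dr":[0,0,0]},{"offset":[0,0,0],"dr":[0,0,0]},{"offset":[0,0,0],"dr":[0,0,0]},{"offset":[0,0,0],"dr":[0,0,0]},{"offset":[0,0,0],"dr":[0,0,0]},{"offset":[0,0,0],"dr":[0,0,0]},{"offset":[0,0,0],"dr":[0,0,0]},{"offset":[0,0,0],"dr":[0,0,0]},{"offset":[0,0,0],"dr":[0,0,0]},{"offset":[0,0,0],"dr":[0,0,0]},{"offset":[0,0,0],"dr":[0,0,0]},{"offset":[0,0,0],"dr":[0,0,0]},{"offset":[0,0,0],"dr":[0,0,0]},{"offset":[0,0,0],"dr":[0,0,0]}]' 0 40
python3 -m handwheel '[{"offset":[0,0,-0.5],"dr":[0,0,0]},{"offset":[0,0,-1],"dr":[0,0,0]},{"offset":[0,0,-1],"dr":[0,0,0]},{"offset":[0,0,-1],"dr":[0,0,0]},{"offset":[0,0,-1],"dr":[0,0,0]},{"offset":[0,0,-1],"dr":[0,0,0]},{"offset":[0,0,-1],"dr":[0,0,0]}]'
python3 nav.py .6108,-.0938,.08,82.4
```

```text
eef_pos: [0.4545, -0.1284, -0.0005]
ft_force: [0.1, 0.5, 0.4]
t: 36.9
eef_pos: [0.4531, -0.1276, -0.0019]
tcp_rot: [-2.38, -2.051, 0.0]
ft_force: [-0.5, -0.8, 0.4]
gripper_width: 0.0138
grasp_force: 40.0
t: 37.48
eef_pos: [0.4514, -0.1268, 0.0762]
tcp_rot: [-2.377, -2.048, 0.003]
ft_force: [0.1, 0.3, -2.5]
gripper_width: 0.0134
grasp_force: 40.0
now [ 0.4514 -0.1268  0.0762] psi -8.5 q6 -0.31
[0.351, 0.955, -0.027] [-0.0, -0.001, -0.379] rows>=6.3
[-0.434, 0.92, -0.026] [-0.0, -0.001, -0.379] rows>=6.3
```

```bash

python3 -m handwheel '[{"offset":[0.35,0.95,-0.1],"dr":[0,0,-0.38]},{"offset":[0.35,0.95,-0.1],"dr":[0,0,-0.38]},{"offset":[0.35,0.95,-0.1],"dr":[0,0,-0.38]},{"offset":[0.35,0.95,-0.1],"dr":[0,0,-0.38]},{"offset":[0.35,0.95,-0.1],"dr":[0,0,-0.38]},{"offset":[0.35,0.95,-0.1],"dr":[0,0,-0.38]},{"offset":[0.35,0.95,-0.1],"dr":[0,0,-0.38]},{"offset":[0.35,0.95,-0.1],"dr":[0,0,-0.38]}]' | egrep 'pos'
python3 -m handwheel '[{"offset":[-0.43,0.92,-0.1],"dr":[0,0,-0.38]},{"offset":[-0.43,0.92,-0.1],"dr":[0,0,-0.38]},{"offset":[-0.43,0.92,-0.1],"dr":[0,0,-0.38]},{"offset":[-0.43,0.92,-0.1],"dr":[0,0,-0.38]},{"offset":[-0.43,0.92,-0.1],"dr":[0,0,-0.38]},{"offset":[-0.43,0.92,-0.1],"dr":[0,0,-0.38]},{"offset":[-0.43,0.92,-0.1],"dr":[0,0,-0.38]},{"offset":[-0.43,0.92,-0.1],"dr":[0,0,-0.38]},{"offset":[-0.43,0.92,-0.1],"dr":[0,0,-0.38]},{"offset":[-0.43,0.92,-0.1],"dr":[0,0,-0.38]}]' | egrep 'pos'
python3 nav.py .6108,-.0938,.09,82.4
python3 - <<'E'
from meas import *
o=get_obs(); z0=o['eef_pos'][2]+.0019
for n in ['scene','top']:
    im,d=get_image(n); P=cloud(n,d); cv2.imwrite(f'pics/e_{n}.png',im)
    e=o['eef_pos']
    m=(np.hypot(P[...,0]-e[0],P[...,1]-e[1])<.032)&(P[...,2]>z0+.013)&(P[...,2]<z0+.033)
    p=P[m]; print(n,len(p),'tcp',e, cv2.minEnclosingCircle((p[:,:2]*1000).astype(np.float32)) if len(p)>10 else None)
E
```

```text
eef_pos: [0.5312, -0.1106, 0.0843]
eef_pos: [0.6114, -0.094, 0.0934]
now [ 0.6114 -0.094   0.0934] psi 82.6 q6 -1.73
[0.008, 0.002, 0.043] [0.0, -0.001, 0.002] rows>=0.1
scene 159 tcp [ 0.6114 -0.094   0.0934] ((615.384765625, -93.56664276123047), 27.206607818603516)
top 64 tcp [ 0.6114 -0.094   0.0934] ((601.67041015625, -93.00325775146484), 22.869375228881836)
```

```bash
python3 nav.py .6088,-.0932,.072,82.4
python3 -m handwheel '[{"offset":[0.02,0.035,0.1],"dr":[0,0,0]},{"offset":[0.035,0.015,0.2],"dr":[0,0,0]},{"offset":[0.035,0.015,0.26],"dr":[0,0,0]},{"offset":[0.035,0.015,0.26],"dr":[0,0,0]},{"offset":[0.035,0.015,0.26],"dr":[0,0,0]},{"offset":[0.035,0.015,0.26],"dr":[0,0,0]},{"offset":[0.035,0.015,0.26],"dr":[0,0,0]},{"offset":[0.035,0.015,0.26],"dr":[0,0,0]}]' | egrep 'pos|ft'
python3 nav.py .6088,-.0932,.066,82.4
```

```text
now [ 0.6117 -0.0941  0.0938] psi 82.64 q6 -1.73
[0.037, 0.007, 0.273] [0.0, -0.0, 0.002] rows>=0.5
eef_pos: [0.6097, -0.0927, 0.0738]
ft_force: [-1.1, -0.2, -1.4]
now [ 0.6097 -0.0927  0.0738] psi 82.7 q6 -1.73
[0.011, -0.007, 0.098] [-0.0, 0.0, 0.003] rows>=0.2
```

```bash

python3 -m handwheel '[{"offset":[0.01,-0.007,0.04],"dr":[0,0,0.002]},{"offset":[0.01,-0.007,0.08],"dr":[0,0,0.002]},{"offset":[0.01,-0.007,0.1],"dr":[0,0,0.002]},{"offset":[0.01,-0.007,0.1],"dr":[0,0,0.002]},{"offset":[0.01,-0.007,0.1],"dr":[0,0,0.002]},{"offset":[0.01,-0.007,0.1],"dr":[0,0,0.002]}]' | egrep 'pos|ft'
python3 -m handwheel '[{"offset":[0,0,0.02],"dr":[0,0,0]},{"offset":[0,0,0.02],"dr":[0,0,0]},{"offset":[0,0,0.02],"dr":[0,0,0]},{"offset":[0,0,0.02],"dr":[0,0,0]}]' | egrep 'pos|ft'
python3 -m handwheel '[{"offset":[0,0,0.02],"dr":[0,0,0]},{"offset":[0,0,0.02],"dr":[0,0,0]},{"offset":[0,0,0.02],"dr":[0,0,0]},{"offset":[0,0,0.02],"dr":[0,0,0]}]' | egrep 'pos|ft'
python3 nav.py .6088,-.0932,.066,82.4
```

```text
eef_pos: [0.6084, -0.093, 0.0653]
ft_force: [-0.8, 0.8, -0.5]
eef_pos: [0.6085, -0.0931, 0.0638]
ft_force: [0.8, 0.4, -1.6]
eef_pos: [0.6085, -0.093, 0.0622]
ft_force: [0.2, 0.4, -0.8]
now [ 0.6085 -0.093   0.0622] psi 82.47 q6 -1.73
[-0.004, -0.001, -0.048] [-0.0, 0.0, 0.001] rows>=0.1
```

```bash

python3 -m handwheel '[{"offset":[0,0,0.03],"dr":[0,0,0]},{"offset":[0,0,0.06],"dr":[0,0,0]},{"offset":[0,0,0.09],"dr":[0,0,0]},{"offset":[0,0,0.1],"dr":[0,0,0]},{"offset":[0,0,0.1],"dr":[0,0,0]},{"offset":[0,0,0.1],"dr":[0,0,0]},{"offset":[0,0,0.1],"dr":[0,0,0]}]' | egrep 'pos|ft'
python3 -m handwheel '[{"offset":[0,0,0.03],"dr":[0,0,0]},{"offset":[0,0,0.06],"dr":[0,0,0]},{"offset":[0,0,0.06],"dr":[0,0,0]},{"offset":[0,0,0.06],"dr":[0,0,0]},{"offset":[0,0,0.06],"dr":[0,0,0]}]' | egrep 'pos|ft'
python3 nav.py .6088,-.0932,.052,82.4
```

```text
eef_pos: [0.6086, -0.0931, 0.0547]
ft_force: [-1.7, -0.3, 4.5]
eef_pos: [0.6088, -0.0932, 0.0521]
ft_force: [-5.4, 1.3, 13.5]
now [ 0.6088 -0.0932  0.0521] psi 82.48 q6 -1.73
[0.0, 0.0, 0.001] [-0.0, 0.0, 0.001] rows>=0.0
```

```bash

python3 -m handwheel '[{"offset":[0,0.003,0.02],"dr":[0,0,0.06]},{"offset":[-0.001,0.006,0.02],"dr":[0,0,0.12]},{"offset":[-0.002,0.01,0.02],"dr":[0,0,0.18]},{"offset":[-0.004,0.014,0.02],"dr":[0,0,0.24]},{"offset":[-0.006,0.018,0.02],"dr":[0,0,0.3]},{"offset":[-0.008,0.021,0.02],"dr":[0,0,0.36]},{"offset":[-0.011,0.024,0.02],"dr":[0,0,0.42]},{"offset":[-0.014,0.026,0.02],"dr":[0,0,0.48]},{"offset":[-0.018,0.028,0.02],"dr":[0,0,0.54]},{"offset":[-0.022,0.03,0.02],"dr":[0,0,0.6]},{"offset":[-0.026,0.031,0.02],"dr":[0,0,0.66]},{"offset":[-0.029,0.031,0.02],"dr":[0,0,0.72]},{"offset":[-0.031,0.031,0.02],"dr":[0,0,0.77]},{"offset":[-0.031,0.031,0.02],"dr":[0,0,0.77]},{"offset":[-0.031,0.031,0.02],"dr":[0,0,0.77]},{"offset":[-0.031,0.031,0.02],"dr":[0,0,0.77]}]'
python3 nav.py .6112,-.0913,.052,-8; python3 -c "
from cell import *;print(get_obs()['ft_torque'])"
```

```text
t: 43.25
eef_pos: [0.6113, -0.0915, 0.052]
tcp_rot: [2.404, 2.021, -0.001]
ft_force: [-8.4, 0.5, 20.6]
gripper_width: 0.0139
grasp_force: 40.0
now [ 0.6113 -0.0915  0.052 ] psi -9.91 q6 -0.11
[0.003, -0.002, 0.0] [0.0, 0.001, -0.016] rows>=0.3
[0.13585919 1.87477576 0.08174668]
```

```bash

python3 -m handwheel '[{"offset":[0,0,-0.02],"dr":[0,0,0]},{"offset":[0,0,-0.05],"dr":[0,0,0]},{"offset":[0,0,-0.07],"dr":[0,0,0]},{"offset":[0,0,-0.07],"dr":[0,0,0]},{"offset":[0,0,-0.07],"dr":[0,0,0]}]' | egrep 'pos|ft'
python3 -m handwheel '[{"offset":[0,0,0],"dr":[0,0,0]},{"offset":[0,0,0],"dr":[0,0,0]},{"offset":[0,0,0],"dr":[0,0,0]},{"offset":[0,0,0],"dr":[0,0,0]},{"offset":[0,0,0],"dr":[0,0,0]},{"offset":[0,0,0],"dr":[0,0,0]},{"offset":[0,0,0],"dr":[0,0,0]},{"offset":[0,0,0],"dr":[0,0,0]}]' 0.5 | egrep 'pos|ft|width'
python3 -m handwheel '[{"offset":[0,0,-0.3],"dr":[0,0,0]},{"offset":[0,0,-0.7],"dr":[0,0,0]},{"offset":[0,0,-0.7],"dr":[0,0,0]},{"offset":[0,0,-0.7],"dr":[0,0,0]},{"offset":[0,0,-0.7],"dr":[0,0,0]},{"offset":[0,0,-0.7],"dr":[0,0,0]}]' 1 | egrep 'pos|ft|width'
python3 nav.py .454,-.0136,.09,18 .454,-.0136,-.001,18; python3 - <<'E'
from meas import *
for n in ['scene','top']:
    im,d=get_image(n); P=cloud(n,d); cv2.imwrite(f'pics/f_{n}.png',im); print(n,bar(n,im,P,(.454,-.0135)))
    P[...,2]-=.056; print(n,'A',bar(n,im,P,(.6108,-.0938)))
E
```

```text
eef_pos: [0.6111, -0.0914, 0.0538]
ft_force: [-3.8, 0.1, 7.0]
eef_pos: [0.6112, -0.0909, 0.0533]
ft_force: [0.2, 0.1, 1.1]
gripper_width: 0.0472
eef_pos: [0.61, -0.0906, 0.1078]
ft_force: [-0.1, 0.2, -0.1]
gripper_width: 0.0835
now [ 0.61   -0.0906  0.1078] psi -9.94 q6 -0.11
[0.204, -0.696, 0.076] [-0.0, -0.0, -0.078] rows>=1.4
[0.314, -0.653, 0.076] [-0.0, -0.0, -0.078] rows>=1.4
[0.415, -0.594, 0.075] [-0.0, -0.0, -0.078] rows>=1.4
[0.0, 0.0, 0.569] [-0.0, 0.0, 0.0] rows>=1.1
[0.0, 0.0, 0.569] [-0.0, 0.0, 0.0] rows>=1.1
scene {'n': 84, 'c': array([ 0.4547, -0.0128]), 'size': (20.11222267150879, 45.46778106689453), 'yaw': np.float64(109.08390917199596), 'z': np.float64(0.05403474272611397), 'all': ((457.4233703613281, -11.504681587219238), 26.757490158081055)}
scene A {'n': 92, 'c': array([ 0.6123, -0.0931]), 'size': (49.878814697265625, 15.92035961151123), 'yaw': np.float64(78.89838611672783), 'z': np.float64(0.053662371747155595), 'all': ((611.7763061523438, -93.20539855957031), 31.475788116455078)}
top None
top A None
```

```bash

python3 -m handwheel '[{"offset":[0.2,-0.7,0.08],"dr":[0,0,-0.08]},{"offset":[0.2,-0.7,0.08],"dr":[0,0,-0.08]},{"offset":[0.2,-0.7,0.08],"dr":[0,0,-0.08]}]' | egrep 'pos'
python3 -m handwheel '[{"offset":[0.31,-0.65,0.08],"dr":[0,0,-0.08]},{"offset":[0.31,-0.65,0.08],"dr":[0,0,-0.08]},{"offset":[0.31,-0.65,0.08],"dr":[0,0,-0.08]}]' | egrep 'pos'
python3 -m handwheel '[{"offset":[0.41,-0.6,0.08],"dr":[0,0,-0.08]},{"offset":[0.41,-0.6,0.08],"dr":[0,0,-0.08]},{"offset":[0.41,-0.6,0.08],"dr":[0,0,-0.08]},{"offset":[0.41,-0.6,0.08],"dr":[0,0,-0.08]},{"offset":[0.41,-0.6,0.08],"dr":[0,0,-0.08]},{"offset":[0.41,-0.6,0.08],"dr":[0,0,-0.08]},{"offset":[0.41,-0.6,0.08],"dr":[0,0,-0.08]},{"offset":[0.41,-0.6,0.08],"dr":[0,0,-0.08]},{"offset":[0.41,-0.6,0.08],"dr":[0,0,-0.08]},{"offset":[0.41,-0.6,0.08],"dr":[0,0,-0.08]}]' | egrep 'pos'
python3 nav.py .454,-.0136,.06,18 .454,-.0136,-.001,18; python3 - <<'E'
from meas import *
for n in ['scene','top']:
    im,d=get_image(n); P=cloud(n,d); print(n,bar(n,im,P,(.454,-.0135)))
E
```

```text
eef_pos: [0.5536, -0.0632, 0.0998]
eef_pos: [0.5034, -0.0389, 0.0947]
eef_pos: [0.4546, -0.0159, 0.0902]
now [ 0.4546 -0.0159  0.0902] psi 18.84 q6 -0.55
[0.03, 0.002, 0.377] [0.0, 0.0, 0.007] rows>=0.7
[-0.0, 0.0, 0.762] [-0.0, -0.0, -0.0] rows>=1.5
scene {'n': 82, 'c': array([ 0.4546, -0.013 ]), 'size': (16.757715225219727, 45.45001983642578), 'yaw': np.float64(107.45680775330015), 'z': np.float64(0.053337517706937065), 'all': ((457.5299377441406, -11.390810012817383), 26.296886444091797)}
top None
```

```bash

python3 -m handwheel '[{"offset":[0.03,0,0.35],"dr":[0,0,0.007]},{"offset":[0.03,0,0.65],"dr":[0,0,0.007]},{"offset":[0.03,0,0.65],"dr":[0,0,0.007]},{"offset":[0.03,0,0.65],"dr":[0,0,0.007]},{"offset":[0.03,0,0.65],"dr":[0,0,0.007]},{"offset":[0.03,0,0.65],"dr":[0,0,0.007]},{"offset":[0.03,0,0.65],"dr":[0,0,0.007]},{"offset":[0.03,0,0.65],"dr":[0,0,0.007]},{"offset":[0.03,0,0.65],"dr":[0,0,0.007]}]' | egrep 'pos|ft'
python3 nav.py .454,-.0136,-.001,18
```

```text
eef_pos: [0.4543, -0.0137, 0.039]
ft_force: [1.1, -0.2, -0.8]
now [ 0.4543 -0.0137  0.039 ] psi 18.02 q6 -0.54
[0.002, -0.004, 0.5] [0.001, 0.0, 0.0] rows>=1.0
```

```bash

python3 -m handwheel '[{"offset":[0,0,0.2],"dr":[0,0,0]},{"offset":[0,0,0.35],"dr":[0,0,0]},{"offset":[0,0,0.45],"dr":[0,0,0]},{"offset":[0,0,0.5],"dr":[0,0,0]},{"offset":[0,0,0.5],"dr":[0,0,0]},{"offset":[0,0,0.5],"dr":[0,0,0]},{"offset":[0,0,0.5],"dr":[0,0,0]},{"offset":[0,0,0.5],"dr":[0,0,0]},{"offset":[0,0,0.5],"dr":[0,0,0]}]' | egrep 'pos|ft'
python3 -m handwheel '[{"offset":[0,0,0],"dr":[0,0,0]},{"offset":[0,0,0],"dr":[0,0,0]},{"offset":[0,0,0],"dr":[0,0,0]},{"offset":[0,0,0],"dr":[0,0,0]},{"offset":[0,0,0],"dr":[0,0,0]},{"offset":[0,0,0],"dr":[0,0,0]},{"offset":[0,0,0],"dr":[0,0,0]},{"offset":[0,0,0],"dr":[0,0,0]},{"offset":[0,0,0],"dr":[0,0,0]},{"offset":[0,0,0],"dr":[0,0,0]},{"offset":[0,0,0],"dr":[0,0,0]},{"offset":[0,0,0],"dr":[0,0,0]},{"offset":[0,0,0],"dr":[0,0,0]},{"offset":[0,0,0],"dr":[0,0,0]},{"offset":[0,0,0],"dr":[0,0,0]}]' 0 40
python3 -m handwheel '[{"offset":[0,0,-0.5],"dr":[0,0,0]},{"offset":[0,0,-1],"dr":[0,0,0]},{"offset":[0,0,-1],"dr":[0,0,0]},{"offset":[0,0,-1],"dr":[0,0,0]},{"offset":[0,0,-1],"dr":[0,0,0]},{"offset":[0,0,-1],"dr":[0,0,0]},{"offset":[0,0,-1],"dr":[0,0,0]},{"offset":[0,0,-1],"dr":[0,0,0]}]' | egrep 'pos|ft|width|grasp'
python3 nav.py .6345,.0847,.1,82.4
```

```text
eef_pos: [0.4541, -0.0136, -0.0013]
ft_force: [-0.9, -0.6, 0.5]
t: 49.12
eef_pos: [0.4534, -0.0135, -0.002]
tcp_rot: [-1.846, -2.542, 0.0]
ft_force: [-0.2, -0.2, -0.3]
gripper_width: 0.0136
grasp_force: 40.0
eef_pos: [0.452, -0.0131, 0.0766]
ft_force: [-0.8, -0.1, -0.8]
gripper_width: 0.0138
grasp_force: 40.0
now [ 0.452  -0.0131  0.0766] psi 18.03 q6 -0.54
[0.153, 0.849, -0.1] [-0.0, -0.001, -0.179] rows>=3.0
[-0.169, 0.846, -0.099] [-0.0, -0.001, -0.179] rows>=3.0
[-0.466, 0.726, -0.099] [-0.0, -0.001, -0.179] rows>=3.0
```

```bash

python3 -m handwheel '[{"offset":[0.15,0.85,-0.12],"dr":[0,0,-0.18]},{"offset":[0.15,0.85,-0.12],"dr":[0,0,-0.18]},{"offset":[0.15,0.85,-0.12],"dr":[0,0,-0.18]},{"offset":[0.15,0.85,-0.12],"dr":[0,0,-0.18]}]' | egrep 'pos'
python3 -m handwheel '[{"offset":[-0.17,0.85,-0.1],"dr":[0,0,-0.18]},{"offset":[-0.17,0.85,-0.1],"dr":[0,0,-0.18]},{"offset":[-0.17,0.85,-0.1],"dr":[0,0,-0.18]},{"offset":[-0.17,0.85,-0.1],"dr":[0,0,-0.18]}]' | egrep 'pos'
python3 -m handwheel '[{"offset":[-0.47,0.73,0],"dr":[0,0,-0.18]},{"offset":[-0.47,0.73,0],"dr":[0,0,-0.18]},{"offset":[-0.47,0.73,0],"dr":[0,0,-0.18]},{"offset":[-0.47,0.73,0],"dr":[0,0,-0.18]},{"offset":[-0.47,0.73,0],"dr":[0,0,-0.18]},{"offset":[-0.47,0.73,0],"dr":[0,0,-0.18]},{"offset":[-0.47,0.73,0],"dr":[0,0,-0.18]},{"offset":[-0.47,0.73,0],"dr":[0,0,-0.18]},{"offset":[-0.47,0.73,0],"dr":[0,0,-0.18]},{"offset":[-0.47,0.73,0],"dr":[0,0,-0.18]},{"offset":[-0.47,0.73,0],"dr":[0,0,-0.18]}]' | egrep 'pos'
python3 nav.py .6345,.0847,.076,82.4
python3 - <<'E'
from meas import *
o=get_obs(); e=o['eef_pos']; z0=e[2]+.0019
im,d=get_image('scene'); P=cloud('scene',d)
p=P[(np.hypot(P[...,0]-e[0],P[...,1]-e[1])<.032)&(P[...,2]>z0+.013)&(P[...,2]<z0+.033)]
print(len(p),'tcp',e, cv2.minEnclosingCircle((p[:,:2]*1000).astype(np.float32)))
E
```

```text
eef_pos: [0.515, 0.0196, 0.087]
eef_pos: [0.5752, 0.0521, 0.0947]
eef_pos: [0.6365, 0.0849, 0.096]
now [0.6365 0.0849 0.096 ] psi 82.78 q6 -1.45
[0.025, -0.005, 0.249] [0.0, 0.0, 0.003] rows>=0.5
163 tcp [0.6365 0.0849 0.096 ] ((640.2439575195312, 85.8088607788086), 26.537614822387695)
```

```bash

python3 -m handwheel '[{"offset":[0.036,-0.005,0.1],"dr":[0,0,0.003]},{"offset":[0.036,-0.005,0.2],"dr":[0,0,0.003]},{"offset":[0.036,-0.005,0.25],"dr":[0,0,0.003]},{"offset":[0.036,-0.005,0.25],"dr":[0,0,0.003]},{"offset":[0.036,-0.005,0.25],"dr":[0,0,0.003]},{"offset":[0.036,-0.005,0.25],"dr":[0,0,0.003]},{"offset":[0.036,-0.005,0.25],"dr":[0,0,0.003]},{"offset":[0.036,-0.005,0.25],"dr":[0,0,0.003]},{"offset":[0.036,-0.005,0.25],"dr":[0,0,0.003]}]' | egrep 'pos|ft'
python3 - <<'E'
from meas import *
S=[]
for i in range(6):
    o=get_obs(); e=o['eef_pos']; z0=e[2]+.0019
    im,d=get_image('scene'); P=cloud('scene',d)
    p=P[(np.hypot(P[...,0]-e[0],P[...,1]-e[1])<.034)&(P[...,2]>z0+.013)&(P[...,2]<z0+.033)]
    c,r=cv2.minEnclosingCircle((p[:,:2]*1000).astype(np.float32)); S.append([*(np.array(c)-e[:2]*1000),r])
print(e,np.mean(S,0),np.std(S,0))
cv2.imwrite('pics/g.png',cv2.resize(im[170:290,220:380],(800,600),interpolation=cv2.INTER_CUBIC))
E
python3 nav.py .6336,.0848,.066,82.4
```

```text
eef_pos: [0.634, 0.0849, 0.0762]
ft_force: [-0.3, 0.8, -1.3]
[0.6337 0.0849 0.0758] [ 2.6381  0.5977 27.2249] [0.5017 0.2203 0.2391]
now [0.6337 0.0849 0.0758] psi 82.47 q6 -1.44
[0.001, -0.002, 0.122] [-0.0, 0.0, 0.001] rows>=0.2
```

View pics/g.png

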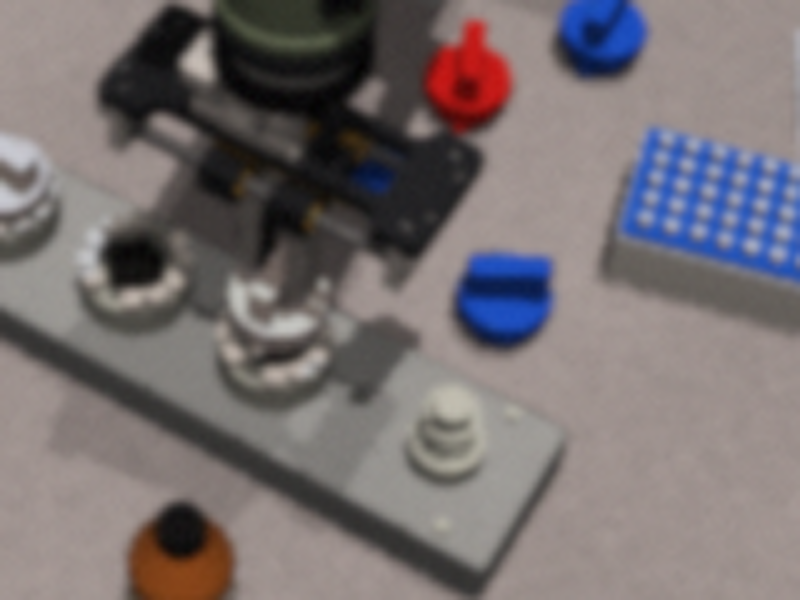

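The cartridge hovers centred over port2 (275,340 in the crop), and nothing around it has been disturbed. Descend.

```bash

python3 -m handwheel '[{"offset":[0,0,0.05],"dr":[0,0,0]},{"offset":[0,0,0.1],"dr":[0,0,0]},{"offset":[0,0,0.12],"dr":[0,0,0]},{"offset":[0,0,0.12],"dr":[0,0,0]},{"offset":[0,0,0.12],"dr":[0,0,0]},{"offset":[0,0,0.12],"dr":[0,0,0]}]' | egrep 'pos|ft'
python3 -m handwheel '[{"offset":[0,0,0.02],"dr":[0,0,0]},{"offset":[0,0,0.02],"dr":[0,0,0]},{"offset":[0,0,0.02],"dr":[0,0,0]},{"offset":[0,0,0.02],"dr":[0,0,0]}]' | egrep 'pos|ft'
python3 -m handwheel '[{"offset":[0,0,0.02],"dr":[0,0,0]},{"offset":[0,0,0.02],"dr":[0,0,0]},{"offset":[0,0,0.02],"dr":[0,0,0]},{"offset":[0,0,0.02],"dr":[0,0,0]}]' | egrep 'pos|ft'
python3 nav.py .6336,.0848,.062,82.4
```

```text
eef_pos: [0.6337, 0.0849, 0.0661]
ft_force: [0.1, 0.7, -1.3]
eef_pos: [0.6337, 0.0849, 0.0646]
ft_force: [0.9, -0.7, -0.8]
eef_pos: [0.6336, 0.0849, 0.0629]
ft_force: [-0.1, -0.2, -1.0]
now [0.6336 0.0849 0.0629] psi 82.46 q6 -1.44
[0.0, -0.002, 0.011] [0.0, -0.0, 0.001] rows>=0.0
```

```bash

python3 -m handwheel '[{"offset":[0,0,0.03],"dr":[0,0,0]},{"offset":[0,0,0.06],"dr":[0,0,0]},{"offset":[0,0,0.09],"dr":[0,0,0]},{"offset":[0,0,0.1],"dr":[0,0,0]},{"offset":[0,0,0.1],"dr":[0,0,0]},{"offset":[0,0,0.1],"dr":[0,0,0]},{"offset":[0,0,0.1],"dr":[0,0,0]}]' | egrep 'pos|ft'
python3 -m handwheel '[{"offset":[0,0,0.03],"dr":[0,0,0]},{"offset":[0,0,0.07],"dr":[0,0,0]},{"offset":[0,0,0.07],"dr":[0,0,0]},{"offset":[0,0,0.07],"dr":[0,0,0]},{"offset":[0,0,0.07],"dr":[0,0,0]}]' | egrep 'pos|ft'
python3 nav.py .6336,.0848,.052,82.4
```

```text
eef_pos: [0.6341, 0.0849, 0.0556]
ft_force: [-0.2, -0.9, 4.1]
eef_pos: [0.6343, 0.0848, 0.052]
ft_force: [-5.4, -0.7, 13.2]
now [0.6343 0.0848 0.052 ] psi 82.48 q6 -1.44
[0.009, -0.001, -0.0] [-0.0, 0.001, 0.001] rows>=0.0
```

```bash

python3 -m handwheel '[{"offset":[0,0.001,0.02],"dr":[0,0,0.06]},{"offset":[0,0.002,0.02],"dr":[0,0,0.12]},{"offset":[-0.001,0.004,0.02],"dr":[0,0,0.18]},{"offset":[-0.002,0.005,0.02],"dr":[0,0,0.24]},{"offset":[-0.002,0.007,0.02],"dr":[0,0,0.3]},{"offset":[-0.003,0.008,0.02],"dr":[0,0,0.36]},{"offset":[-0.004,0.009,0.02],"dr":[0,0,0.42]},{"offset":[-0.006,0.01,0.02],"dr":[0,0,0.48]},{"offset":[-0.007,0.011,0.02],"dr":[0,0,0.54]},{"offset":[-0.009,0.012,0.02],"dr":[0,0,0.6]},{"offset":[-0.01,0.012,0.02],"dr":[0,0,0.66]},{"offset":[-0.011,0.012,0.02],"dr":[0,0,0.72]},{"offset":[-0.012,0.012,0.02],"dr":[0,0,0.77]},{"offset":[-0.012,0.012,0.02],"dr":[0,0,0.77]},{"offset":[-0.012,0.012,0.02],"dr":[0,0,0.77]},{"offset":[-0.012,0.012,0.02],"dr":[0,0,0.77]}]' | egrep 'pos|ft'
python3 nav.py .6345,.0847,.052,-8
python3 -m handwheel '[{"offset":[0,0,-0.02],"dr":[0,0,0]},{"offset":[0,0,-0.05],"dr":[0,0,0]},{"offset":[0,0,-0.07],"dr":[0,0,0]},{"offset":[0,0,-0.07],"dr":[0,0,0]},{"offset":[0,0,-0.07],"dr":[0,0,0]}]' | egrep 'pos|ft'
```

```text
eef_pos: [0.6341, 0.085, 0.052]
ft_force: [-10.3, -2.3, 21.4]
now [0.6341 0.085  0.052 ] psi -9.91 q6 0.17
[-0.003, 0.005, -0.0] [-0.0, 0.001, -0.016] rows>=0.3
eef_pos: [0.6341, 0.085, 0.0531]
ft_force: [-4.0, -2.3, 5.7]
```

```bash

python3 -m handwheel '[{"offset":[0,0,0],"dr":[0,0,0]},{"offset":[0,0,0],"dr":[0,0,0]},{"offset":[0,0,0],"dr":[0,0,0]},{"offset":[0,0,0],"dr":[0,0,0]},{"offset":[0,0,0],"dr":[0,0,0]},{"offset":[0,0,0],"dr":[0,0,0]},{"offset":[0,0,0],"dr":[0,0,0]},{"offset":[0,0,0],"dr":[0,0,0]}]' 0.5 | egrep 'pos|ft|width'
python3 -m handwheel '[{"offset":[0,0,-0.3],"dr":[0,0,0]},{"offset":[0,0,-0.9],"dr":[0,0,0]},{"offset":[0,0,-0.9],"dr":[0,0,0]},{"offset":[0,0,-0.9],"dr":[0,0,0]},{"offset":[0,0,-0.9],"dr":[0,0,0]},{"offset":[0,0,-0.9],"dr":[0,0,0]}]' | egrep 'pos|ft|width'
python3 - <<'E'
from meas import *
for n in ['scene','top']:
    im,d=get_image(n); P=cloud(n,d); cv2.imwrite(f'pics/i_{n}.png',im)
    P[...,2]-=.056
    for c in [(.6108,-.0938),(.6345,.0847)]: print(n,bar(n,im,P,c))
    P[...,2]+=.056
    c0=(.5975,-.193); t=P[(np.hypot(P[...,0]-c0[0],P[...,1]-c0[1])<.045)&(P[...,2]>.082)&(P[...,2]<.11)]
    if len(t)>20:
        w,v=np.linalg.eigh(np.cov(t[:,:2].T)); print('valve',len(t),cv2.minAreaRect((t[:,:2]*1000).astype(np.float32)),np.degrees(np.arctan2(v[1,1],v[0,1])))
E
python3 nav.py .5976,-.193,.12,98
```

```text
eef_pos: [0.6348, 0.0858, 0.0533]
ft_force: [-0.3, -1.0, -0.4]
gripper_width: 0.0471
eef_pos: [0.6334, 0.0858, 0.1235]
ft_force: [-0.3, 0.2, -1.5]
gripper_width: 0.0469
scene {'n': 92, 'c': array([ 0.6122, -0.0933]), 'size': (47.59703826904297, 17.40682601928711), 'yaw': np.float64(79.98390459996655), 'z': np.float64(0.05388447617773134), 'all': ((611.8258666992188, -93.5021743774414), 31.092235565185547)}
scene {'n': 100, 'c': array([0.6357, 0.0858]), 'size': (46.34085464477539, 17.027027130126953), 'yaw': np.float64(85.78581646190453), 'z': np.float64(0.053375083045802456), 'all': ((635.54736328125, 84.64395141601562), 31.042625427246094)}
valve 112 ((597.6500854492188, -192.79969787597656), (68.052978515625, 14.037825584411621), 6.971151351928711) -173.79905529684936
top {'n': 104, 'c': array([ 0.6115, -0.0937]), 'size': (45.492549896240234, 14.69727611541748), 'yaw': np.float64(80.00853358622163), 'z': np.float64(0.05495846838714074), 'all': ((609.5864868164062, -94.1397933959961), 30.908327102661133)}
top None
valve 133 ((597.3778686523438, -193.33937072753906), (62.70757293701172, 13.484139442443848), 7.816067695617676) -171.696967230548
now [0.633  0.0857 0.1229] psi -9.94 q6 0.17
[-0.877, 0.041, 0.009] [-0.0, -0.0, -0.225] rows>=3.8
[-0.8, -0.361, 0.01] [-0.0, -0.0, -0.225] rows>=3.8
[-0.549, -0.685, 0.01] [-0.0, -0.0, -0.225] rows>=3.8
[-0.179, -0.86, 0.01] [-0.0, -0.0, -0.225] rows>=3.8
```

```bash
python3 nav.py .5977,-.193,.11,-82.5 | cut -c1-90
python3 -m handwheel '[{"offset":[-0.85,0.19,0],"dr":[0,0,0.12]},{"offset":[-0.85,0.19,0],"dr":[0,0,0.12]},{"offset":[-0.85,0.19,0],"dr":[0,0,0.12]},{"offset":[-0.85,0.19,0],"dr":[0,0,0.12]},{"offset":[-0.85,0.19,0],"dr":[0,0,0.12]},{"offset":[-0.85,0.19,0],"dr":[0,0,0.12]},{"offset":[-0.85,0.19,0],"dr":[0,0,0.12]},{"offset":[-0.85,0.19,0],"dr":[0,0,0.12]}]' | egrep 'pos'
python3 nav.py .5977,-.193,.11,-82.5
```

```text
now [0.633  0.0857 0.1229] psi -9.94 q6 0.17
[-0.877, 0.042, 0.041] [-0.0, 0.0, 0.151] rows>=2.5
[-0.82, 0.313, 0.04] [-0.0, 0.0, 0.151] rows>=2.5
[-0.682, 0.553, 0.04] [-0.0, 0.0, 0.151] rows>=2.5
[-0.476, 0.738, 0.04] [-0.0, 0.0, 0.151] rows>=2.5
eef_pos: [0.6378, 0.0173, 0.1252]
now [0.6378 0.0173 0.1252] psi -24.23 q6 0.31
[-0.868, 0.207, 0.063] [-0.0, 0.0, 0.162] rows>=2.7
[-0.749, 0.484, 0.063] [-0.0, 0.0, 0.162] rows>=2.7
[-0.546, 0.705, 0.063] [-0.0, 0.0, 0.162] rows>=2.7
```

```bash

python3 -m handwheel '[{"offset":[-0.87,0.21,0.05],"dr":[0,0,0.16]},{"offset":[-0.87,0.21,0.05],"dr":[0,0,0.16]},{"offset":[-0.87,0.21,0.05],"dr":[0,0,0.16]},{"offset":[-0.87,0.21,0.05],"dr":[0,0,0.16]}]' | egrep 'pos'
python3 -m handwheel '[{"offset":[-0.75,0.48,0.05],"dr":[0,0,0.16]},{"offset":[-0.75,0.48,0.05],"dr":[0,0,0.16]},{"offset":[-0.75,0.48,0.05],"dr":[0,0,0.16]},{"offset":[-0.75,0.48,0.05],"dr":[0,0,0.16]}]' | egrep 'pos'
python3 -m handwheel '[{"offset":[-0.55,0.7,0.05],"dr":[0,0,0.16]},{"offset":[-0.55,0.7,0.05],"dr":[0,0,0.16]},{"offset":[-0.55,0.7,0.05],"dr":[0,0,0.16]},{"offset":[-0.55,0.7,0.05],"dr":[0,0,0.16]},{"offset":[-0.55,0.7,0.05],"dr":[0,0,0.16]},{"offset":[-0.55,0.7,0.05],"dr":[0,0,0.16]},{"offset":[-0.55,0.7,0.05],"dr":[0,0,0.16]},{"offset":[-0.55,0.7,0.05],"dr":[0,0,0.16]},{"offset":[-0.55,0.7,0.05],"dr":[0,0,0.16]}]' | egrep 'pos'
python3 nav.py .5977,-.193,.042,-82.5
```

```text
eef_pos: [0.6244, -0.0551, 0.1213]
eef_pos: [0.6112, -0.1245, 0.1174]
eef_pos: [0.5979, -0.1932, 0.1134]
now [ 0.5979 -0.1932  0.1134] psi -81.8 q6 0.98
[-0.003, -0.003, 0.893] [-0.0, -0.0, 0.006] rows>=1.7
```

```bash

python3 -m handwheel '[{"offset":[0,0,0.3],"dr":[0,0,0]},{"offset":[0,0,0.6],"dr":[0,0,0]},{"offset":[0,0,0.8],"dr":[0,0,0]},{"offset":[0,0,0.89],"dr":[0,0,0]},{"offset":[0,0,0.89],"dr":[0,0,0]},{"offset":[0,0,0.89],"dr":[0,0,0]},{"offset":[0,0,0.89],"dr":[0,0,0]},{"offset":[0,0,0.89],"dr":[0,0,0]}]' | egrep 'pos|ft'
python3 -m handwheel '[{"offset":[0,0,0],"dr":[0,0,0]},{"offset":[0,0,0],"dr":[0,0,0]},{"offset":[0,0,0],"dr":[0,0,0]},{"offset":[0,0,0],"dr":[0,0,0]},{"offset":[0,0,0],"dr":[0,0,0]},{"offset":[0,0,0],"dr":[0,0,0]},{"offset":[0,0,0],"dr":[0,0,0]},{"offset":[0,0,0],"dr":[0,0,0]},{"offset":[0,0,0],"dr":[0,0,0]},{"offset":[0,0,0],"dr":[0,0,0]}]' 0 25
python3 nav.py .5977,-.193,.042,-82.5
```

```text
eef_pos: [0.5991, -0.1947, 0.044]
ft_force: [-0.4, 0.3, -0.6]
t: 61.23
eef_pos: [0.5975, -0.1932, 0.0422]
tcp_rot: [-3.132, -0.221, 0.001]
ft_force: [-1.2, 3.5, 2.3]
gripper_width: 0.0124
grasp_force: 25.0
now [ 0.5975 -0.1932  0.0422] psi -81.93 q6 0.98
[0.002, -0.003, 0.002] [-0.001, 0.0, 0.005] rows>=0.1
```

```bash

python3 -m handwheel '[{"offset":[0,0,0],"dr":[0,0,-0.63]},{"offset":[0,0,0],"dr":[0,0,-0.63]},{"offset":[0,0,0],"dr":[0,0,-0.63]},{"offset":[0,0,0],"dr":[0,0,-0.63]},{"offset":[0,0,0],"dr":[0,0,-0.63]},{"offset":[0,0,0],"dr":[0,0,-0.63]},{"offset":[0,0,0],"dr":[0,0,-0.63]},{"offset":[0,0,0],"dr":[0,0,-0.63]},{"offset":[0,0,0],"dr":[0,0,-0.63]},{"offset":[0,0,0],"dr":[0,0,-0.63]},{"offset":[0,0,0],"dr":[0,0,-0.63]},{"offset":[0,0,0],"dr":[0,0,-0.63]},{"offset":[0,0,0],"dr":[0,0,-0.63]},{"offset":[0,0,0],"dr":[0,0,-0.63]},{"offset":[0,0,0],"dr":[0,0,-0.63]}]' | egrep 'pos|ft'
python3 nav.py .5977,-.193,.042,-7
python3 -m handwheel '[{"offset":[0,0,0],"dr":[0,0,0]},{"offset":[0,0,0],"dr":[0,0,0]},{"offset":[0,0,0],"dr":[0,0,0]},{"offset":[0,0,0],"dr":[0,0,0]},{"offset":[0,0,0],"dr":[0,0,0]},{"offset":[0,0,0],"dr":[0,0,0]},{"offset":[0,0,0],"dr":[0,0,0]},{"offset":[0,0,0],"dr":[0,0,0]}]' 0.5 | egrep 'pos|ft|width'
python3 -m handwheel '[{"offset":[0,0,-0.3],"dr":[0,0,0]},{"offset":[0,0,-1],"dr":[0,0,0]},{"offset":[0,0,-1],"dr":[0,0,0]},{"offset":[0,0,-1],"dr":[0,0,0]},{"offset":[0,0,-1],"dr":[0,0,0]}]' | egrep 'pos|ft'
python3 -m handwheel '[{"offset":[0.9,0,-0.5],"dr":[0,0,0]},{"offset":[0.9,0,-0.5],"dr":[0,0,0]},{"offset":[0.9,0,-0.5],"dr":[0,0,0]},{"offset":[0.9,0,-0.5],"dr":[0,0,0]},{"offset":[0.9,0,-0.5],"dr":[0,0,0]}]' | egrep 'pos|ft'
```

```text
eef_pos: [0.5968, -0.1925, 0.0422]
ft_force: [-3.1, 4.8, 4.1]
now [ 0.5968 -0.1925  0.0422] psi -6.31 q6 -0.34
[-0.005, 0.012, 0.002] [-0.001, -0.001, 0.006] rows>=0.1
eef_pos: [0.5977, -0.1942, 0.0421]
ft_force: [0.1, 0.6, -0.2]
gripper_width: 0.047
eef_pos: [0.5985, -0.1945, 0.1233]
ft_force: [0.2, 0.2, -1.0]
eef_pos: [0.6042, -0.1223, 0.1598]
ft_force: [0.7, 0.8, -0.7]
```

```bash
python3 - <<'E'
from meas import *
for n in ['scene','top']:
    im,d=get_image(n); P=cloud(n,d)
    if n=='scene': cv2.imwrite('pics/z.png',cv2.resize(im[110:310,120:370],(800,600)))
    P[...,2]-=.056
    for c in [(.6108,-.0938),(.6345,.0847)]:
        b=bar(n,im,P,c); print(n,b and (b['c'],b['yaw'],b['z']))
    P[...,2]+=.056
    t=P[(np.hypot(P[...,0]-.5977,P[...,1]+.193)<.045)&(P[...,2]>.082)&(P[...,2]<.11)]
    if len(t)>20:
        w,v=np.linalg.eigh(np.cov(t[:,:2].T)); print('valve yaw',np.degrees(np.arctan2(v[1,1],v[0,1])))
    t=P[(np.hypot(P[...,0]-.41,P[...,1]+.287)<.05)&(P[...,2]>.03)&(P[...,2]<.09)]; print('cap',np.median(t,0),t[:,2].max())
print(get_obs()['t'])
E
```

```text
scene (array([ 0.6126, -0.0933]), np.float64(77.96787631131933), np.float64(0.053711539644556765))
scene (array([0.6347, 0.086 ]), np.float64(80.3164585856161), np.float64(0.05429000555316115))
valve yaw 83.82747757425017
cap [ 0.4074 -0.2891  0.0535] 0.05666379420091494
top (array([ 0.613 , -0.0844]), np.float64(79.18015019800322), np.float64(0.055720532779729263))
top (array([0.6346, 0.085 ]), np.float64(80.30356655238118), np.float64(0.05539932708890954))
valve yaw 113.22928858872264
cap [ 0.4063 -0.2858  0.0528] 0.06105854276399891
64.0833
```

View pics/z.png

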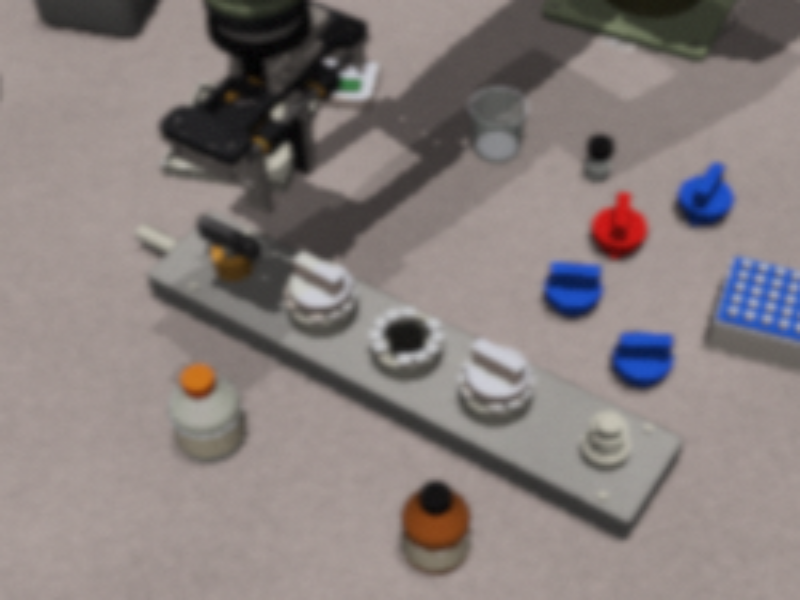

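Both cartridges are locked in line with the manifold (bars at 318,270 and 498,358) and the valve handle lies in line (228,235). Depth shows the cap still in the tray, and both bottles are standing. The gripper is clear, so I'm handing in the job.

```bash
python3 -c "
from cell import *
print(close_job())"
```

```text
the job is handed in; nothing more can be done
None
```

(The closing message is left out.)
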